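# Load an archive data cartridge into the reader

### The arm

A 7-joint arm with a two-finger parallel gripper is mounted at the origin on the work surface; the furniture and walls round the work are solid. World frame = base frame: x ahead of the robot, y to its left, z up, the work surface at z = 0. Lengths are in m, angles in rad, forces in N, time in s.
With the tool pointing down it reaches from about 0.425 to 0.925 m from the base axis. Payload 6.8 kg.
Tool frame: the origin (TCP) lies midway between the tips of the shut fingers; the grasp point (between the pads) lies 19 mm behind it (bot.grasp_offset is the distance from the TCP to the grasp point, in m); z points along the fingers, x is the direction in which the jaws open and shut, and the axes are right-handed (so a half turn about z gives the same grasp; the last joint's range is limited). The gripper opens to 85 mm and grips with 20 to 120 N. Pads are 22 mm wide; open, the fingers measure 114 mm over their backs; the gripper's body (76 mm by 85 mm) begins 54 mm behind the grasp point. The pads swing forward as they close: fully open they stand 13 mm farther back than shut.
Start: joints at [1.108, 0.477, 0.022, 1.555, -0.011, 1.109, -0.083], TCP at [0.235, -0.633, 0.231] pointing down, gripper open.
Joint ranges: [-2.96, 2.96], [-0.34, 2.1], [-1.41, 1.46], [0.24, 2.44], [-1.37, 4.51], [0.17, 1.92], [-2.96, 2.96]. Speed limits (rad/s): [2.39, 2.39, 3.14, 3.14, 3.14, 3.14, 3.14].

### API

Orientations are given as a unit quaternion [w, x, y, z].
In Python, from station import bot, imaging gives the robot as it stands. The module is installed in compiled form; this text tells all that it offers.
- The arm moves only by the tool apply_moves, never from a script. Its argument "increments" is a list of rows, each a list of 7 numbers: the shift along the tool's x, y, z in mm, then the turn, a rotation vector about the tool's x, y, z in degrees, then the closure, from -1 (fully open) to 1 (shut). In form: [[dx, dy, dz, rx, ry, rz, grip], ...]. A call has exactly 8 rows; each row shifts and turns the pose as measured when the row begins, along the tool's axes as they then stand; what a row does not reach is not made up. A row lasts 1/8 s, in which the tool goes at most 62.5 mm and 10.7 degrees, less where a joint would pass 70% of its speed; a pose out of reach is approached as far as the arm can. A call with a gripper value outside its range is refused whole. The fingers move at their own pace and stop on an object; "grip_force" is the grip in N (left out, the last holds). Time passes only in rows, so rows that do not move let the fingers close, or fill a call up. It gives the time, the measured TCP pose, the force and the opening at its end, in the units of the state.
- bot.get_obs(): the state, without advancing time (a new reading comes with each control period).
- imaging.read_camera(name): name is "scene" or "side" or "wrist"; returns the picture (480x640x3 uint8, red, green, blue); there is no depth.
- imaging.get_calibration(name): a dict with "K" (3x3 intrinsics, pixels), "k1" (the pictures are not rectified: a ray, as slopes to the right and down, at radius r is drawn at 1 + k1 r^2 times it, then the intrinsics apply), "extrinsics" (4x4, takes a point from camera to world coordinates). Camera axes: x right, y down, z forward; pixel columns grow to the right and rows downward; lengths in m; the calibration is good to about 2 mm. A picture is of the moment at which its call begins: read the wrist's pose just before it. get_calibration takes no time and is no camera call; for the wrist camera it gives the pose at the moment of the call.
- bot.hand_in(): hands the job in, once; it reports no verdict.
The state is a dict: "t": time; "q": joint angles; "joint_vel": joint speeds; "joint_torque": joint torques, N m; "eef_pos": TCP position; "tool_rot": TCP orientation; "contact_force": force on the tool from outside, world axes, zero at the start; "torque": the same for the moment, N m; "gripper_width": opening from 0.0 (shut) to 1.0 (fully open).
Only numpy, scipy, OpenCV 4.12 (cv2) and the standard library are available. Lean on these libraries where they do the work, as an engineer would, in place of code of your own. Each camera call takes 0.05 s, during which the arm holds its last target.

### The job

Take the data cartridge with the blue band out of the stand and slide it, standing on its long edge with the plain end first, into the cartridge reader's slot. The reader's stop is out of sight inside and not always at the same depth, so push gently on, past the light drag of the slot, until you feel the cartridge come firmly up against the stop; leave it there, let go, then press the blue load button on top of the reader all the way down. Leave the orange-banded cartridge and everything else where they are.

Things in the scene. Friction and masses are not known exactly. Their poses are not given: they have to be found in the camera images.
- blue_cartridge_center (a point): centre, half-way up, of the loose black data cartridge with a blue band: a plain box 115 mm long (its x axis), 22 mm thick (y), 64 mm tall (z), about 0.12 to 0.21 kg, standing on its long edge in the stand. +x is the plain front end (nose), which goes into the slot first. It is heavier at the -x end: its centre of mass is about 18 mm behind the centre
- blue_cartridge_grip (a point): grip point of the blue-banded cartridge, amid the ribs of its rear end, 42 mm behind the centre (15.5 mm from the rear face), 50 mm above its lower edge and 14 mm below its top; axes as the cartridge's. Pinch it here from above across the 22 mm (along y), so that the fingers stay outside the reader
- blue_cartridge_nose (a point): middle of the flat front end (nose) of the blue-banded cartridge, 57.5 mm ahead of its centre
- orange_cartridge_center (a point): centre, half-way up, of a second cartridge of the same form but with an orange band, in the other channel of the stand; it stays where it is
- stand: grey stand fixed to the table, 120 x 130 mm, origin under its middle. Two channels, open above, run along its x axis, centred at y = +38 and -38 mm; floor 6 mm and wall tops 21 mm above the table, 25 mm wide inside; the cartridges stand in them with their noses to +x, in either order
- reader: white cartridge reader, fixed to the table; origin on the table under the middle of the slot's mouth, +x straight into the slot. Housing 101 mm deep from the mouth, 36 mm to its left (+y), 70 mm to its right, top 90 mm above the table. In front of the mouth a level apron, 95 mm long, 12 mm high, with two low black fences (tops 24 mm above the table), 25 mm apart at the mouth and 36 mm at the outer end, guides things in
- slot_mouth (a point): middle of the lower edge of the slot's mouth, on the slot floor, level with the apron; +x points straight into the slot. Slot 25 mm wide, 68 mm high, closed by a light grey dust flap that swings inward from its top edge when pushed (under 3 N). The sprung stop hides 28 to 72 mm behind the mouth. From first touch it yields about 1 mm per 5 N; a push of more than 16 N damages it, 6 to 10 N is right
- felt_shoe (a point): sprung felt shoe in the left slot wall, 15 mm behind the mouth, bulging 3.5 mm into the slot: the nose meets it 8 to 15 mm in, with 2 to 6 N, and then it drags lightly on the cartridge's side (up to 3 N). This is not the stop
- load_button (a joint): travel of the load button in m: 0 up, 0.005 fully down; a spring returns it; fully down takes 5 N. It does not latch
- load_button_top (a point): middle of the top of the round blue load button, 24 mm across, on the reader's top; press straight down

How it is judged:
By the outcome, as a careful person would: the job done as asked, in the order asked, and still so for the second after the job is handed in, with the robot touching nothing.
It also fails if it takes over 51 s, if anything falls off the work surface, if the arm or the gripper's body presses on something with over 40 N, if the wrist force passes 120 N, or if a joint passes its speed limit or range.

## Working session

There is one attempt and no reset: what is moved stays moved. The work goes in short steps, Python scripts to look and compute and a tool call to move; the robot and the scene stay as the last step left them, time stands still between calls to the robot, and variables do not carry over. Pictures are saved under pics/ and viewed, and the job is handed in when it is done.

Besides the shell and the picture viewer there is one more tool, called after "Request:" by a JSON object that holds its "method" and its "body". apply_moves: Moves the arm, as the interface text tells. Its arguments: {"type":"object","properties":{"increments":{"type":"array","items":{"type":"array","items":{"type":"number"}}},"grip_force":{"type":"number"}},"required":["increments"]}

```bash
mkdir -p pics; cat > a.py <<'E'
from station import bot, imaging
import cv2,json
o=bot.get_obs();print({k:o[k] for k in('t','eef_pos','tool_rot','contact_force','gripper_width')}, bot.grasp_offset)
for n in('scene','side'):
    c=imaging.get_calibration(n);print(n,c)
    cv2.imwrite(f'pics/{n}0.png',imaging.read_camera(n)[:,:,::-1])
E
python3 a.py
```

```text
{'t': 0.0, 'eef_pos': array([ 0.23425138, -0.6323975 ,  0.23030684]), 'tool_rot': array([-4.55815710e-04,  8.20799216e-01, -5.71216055e-01, -8.10912941e-04]), 'contact_force': array([-0.05209461,  0.34049279, -0.02901102]), 'gripper_width': 0.9966600090222367} 0.0187
scene {'K': array([[510.97935335,   0.        , 321.99237993],
       [  0.        , 510.97935335, 237.72315641],
       [  0.        ,   0.        ,   1.        ]]), 'k1': -0.0807744334871289, 'extrinsics': array([[-0.7908034 , -0.32792048,  0.51681538,  0.15105864],
       [-0.61197424,  0.43856594, -0.65813938,  0.5245932 ],
       [-0.01084024, -0.83673656, -0.54749832,  0.55409504],
       [ 0.        ,  0.        ,  0.        ,  1.        ]])}
side {'K': array([[515.91495808,   0.        , 321.61747671],
       [  0.        , 515.91495808, 236.98174967],
       [  0.        ,   0.        ,   1.        ]]), 'k1': 0.004775514417707824, 'extrinsics': array([[ 0.97624775, -0.09543599,  0.19450529,  0.41898972],
       [-0.21553951, -0.51888369,  0.82722574, -0.72288824],
       [ 0.02197852, -0.84950084, -0.52712926,  0.54286635],
       [ 0.        ,  0.        ,  0.        ,  1.        ]])}
```

View pics/scene0.png

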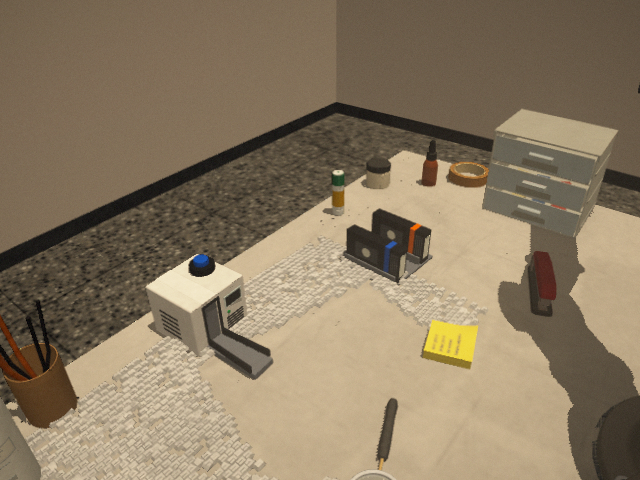

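View pics/side0.png

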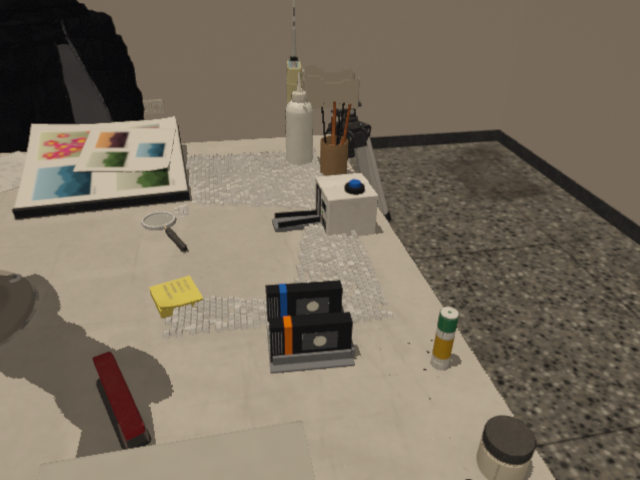

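The scene picture shows the stand at about (388,250), with blue the nearer cartridge, and the reader at (200,300) with its button at (202,262). The side picture shows blue at (305,298), orange at (312,332) and the reader at (345,203). I'll enlarge these.

```bash
cat > crop.py <<'E'
import cv2,sys
def crop(src,x0,y0,w,h,s,out):
    i=cv2.imread(src)[y0:y0+h,x0:x0+w]
    i=cv2.resize(i,None,fx=s,fy=s,interpolation=cv2.INTER_CUBIC)
    for k in range(0,w,10):
        if (x0+k)%20==0: cv2.putText(i,str(x0+k),(k*s,10),0,.35,(0,0,255),1);cv2.line(i,(k*s,12),(k*s,18),(0,0,255),1)
    for k in range(0,h,10):
        if (y0+k)%20==0: cv2.putText(i,str(y0+k),(0,k*s+4),0,.35,(0,0,255),1);cv2.line(i,(24,k*s),(30,k*s),(0,0,255),1)
    cv2.imwrite(out,i)
if __name__=='__main__':
    a=sys.argv; crop(a[1],*map(int,a[2:7]),a[7])
E
python3 crop.py pics/scene0.png 340 200 100 90 6 pics/c1.png
python3 crop.py pics/scene0.png 140 240 140 140 4 pics/c2.png
python3 crop.py pics/side0.png 260 270 100 100 6 pics/c3.png
python3 crop.py pics/side0.png 260 160 130 90 6 pics/c4.png
```

```text
(no output)
```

View pics/c1.png

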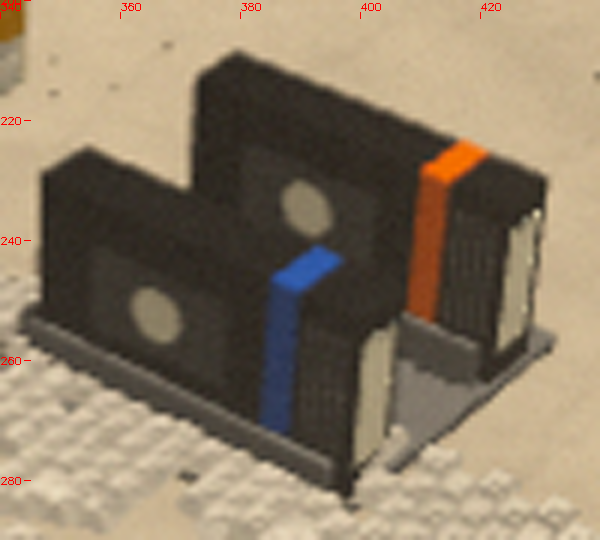

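View pics/c2.png

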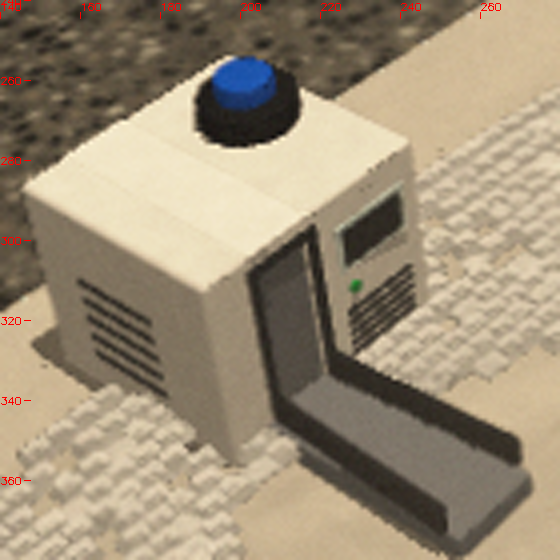

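View pics/c3.png

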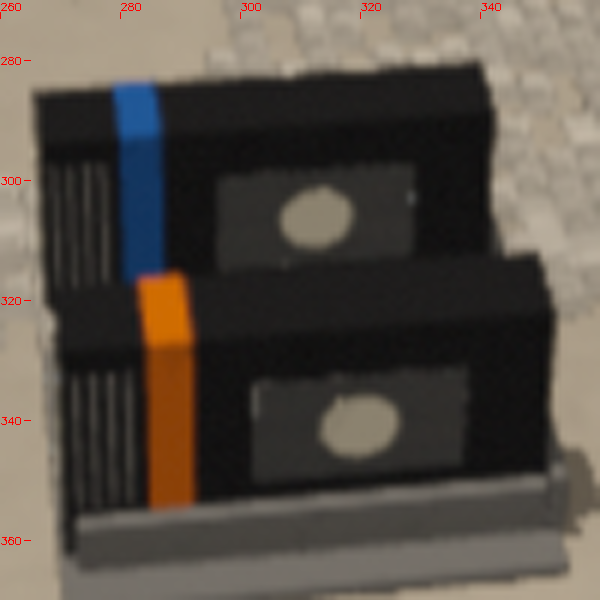

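View pics/c4.png

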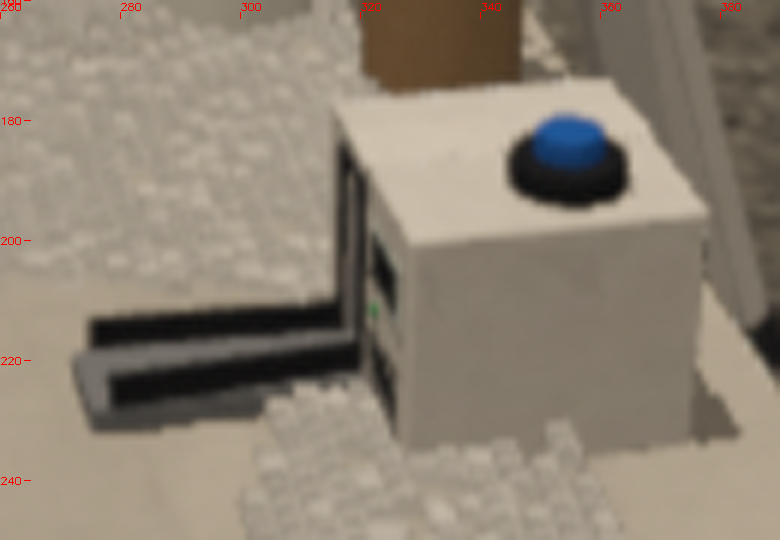

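```bash
cat > geo.py <<'E'
import numpy as np
from scipy.optimize import least_squares
def proj(c,P):
    E=np.asarray(c['extrinsics']);P=np.atleast_2d(P);p=(P-E[:3,3])@E[:3,:3]
    s=p[:,:2]/p[:,2:3];r2=(s**2).sum(1,keepdims=True);s=s*(1+c['k1']*r2)
    return s*[c['K'][0,0],c['K'][1,1]]+[c['K'][0,2],c['K'][1,2]]
def place(p,L):
    L=np.atleast_2d(L);c,s=np.cos(p[2]),np.sin(p[2])
    return np.c_[p[0]+c*L[:,0]-s*L[:,1],p[1]+s*L[:,0]+c*L[:,1],L[:,2]]
def fit(obs,p0):  # obs: list (cal, local xyz, pix)
    f=lambda p:np.concatenate([(proj(c,place(p,l))[0]-np.array(u)) for c,l,u in obs])
    r=least_squares(f,p0,loss='soft_l1');return r.x,f(r.x).reshape(-1,2)
def tri(obs,p0=(.6,0,.1)):
    f=lambda P:np.concatenate([proj(c,P)[0]-np.array(u) for c,u in obs])
    r=least_squares(f,p0);return r.x,f(r.x)
E
cat > m1.py <<'E'
from station import imaging
from geo import *
S=imaging.get_calibration('scene');D=imaging.get_calibration('side')
a,b=.0575,.011
blue=[(S,(a,b,.07),(347,229.2)),(S,(a,-b,.07),(354.7,224.5)),(S,(-a,b,.07),(399.5,255.3)),
(D,(-a,b,.07),(266,285.5)),(D,(-a,-b,.07),(267.2,296.3)),(D,(a,b,.07),(340,280.7)),(D,(a,-b,.07),(342.2,288.3))]
org=[(S,(a,b,.07),(372.8,213.3)),(S,(a,-b,.07),(379.5,208.7)),(S,(-a,-b,.07),(431.2,230)),
(D,(-a,b,.07),(269.2,319.2)),(D,(-a,-b,.07),(270.5,328.7)),(D,(a,b,.07),(350,312.5)),(D,(a,-b,.07),(352.2,321.3))]
rd=[(S,(.101,.036,.09),(146.25,286.75)),(S,(0,.036,.09),(191.25,312.5)),(S,(0,-.07,.09),(242.5,276.25)),(S,(0,.036,0),(199.5,355.5)),
(D,(0,.036,.09),(315.8,177.2)),(D,(.101,.036,.09),(361.7,173.3)),(D,(.101,-.07,.09),(377.8,195.3)),(D,(0,-.07,.09),(328.7,200.8)),(D,(0,-.07,0),(327,235)),(D,(.101,-.07,0),(375.5,233.3))]
for n,o in(('blue',blue),('orange',org),('reader',rd)):
    p,r=fit(o,[.6,-.1,0]);print(n,p[:2].round(4),np.degrees(p[2]).round(2));print(r.round(1).tolist())
print(tri([(S,(201.75,258.75)),(D,(355,181.2))]))
E
python3 m1.py
```

```text
blue [ 0.5357 -0.116 ] -3.88
[[-1.0, -1.6], [-1.0, -1.8], [0.1, -3.7], [-1.5, 0.3], [-1.8, -1.4], [-0.2, -0.4], [0.2, 0.8]]
orange [ 0.5307 -0.191 ] -4.22
[[-1.3, -1.9], [-1.0, -1.7], [-0.8, -1.9], [-1.5, -0.7], [-1.9, 0.6], [-0.5, -0.3], [0.3, 1.2]]
reader [0.6236 0.1839] 2.31
[[-2.3, -2.5], [-0.8, -2.0], [0.3, -3.9], [0.5, 1.1], [-1.4, -0.6], [-0.5, -1.0], [0.8, -0.4], [-0.6, -0.6], [-0.2, 5.6], [-0.4, 1.4]]
(array([0.6841646 , 0.14305058, 0.10863166]), array([-0.71770757, -0.83752708, -0.93447927,  1.04682273]))
```

```bash
cat > rel.py <<'E'
# python3 rel.py x y z yaw_of_toolx_deg : remaining move in tool axes (mm, deg)
import sys,numpy as np
from station import bot
from scipy.spatial.transform import Rotation as R
o=bot.get_obs();q=o['tool_rot'];T=R.from_quat([q[1],q[2],q[3],q[0]])
p=np.array(o['eef_pos']);a=[float(v) for v in sys.argv[1:]]
print('t',round(o['t'],2),'tcp',p.round(4),'F',np.round(o['contact_force'],2),'w',round(o['gripper_width'],3))
m=T.as_matrix();print('toolx yaw',np.degrees(np.arctan2(m[1,0],m[0,0])).round(2),'z',m[:,2].round(4))
if len(a)>=4:
    y=np.radians(a[3]);x=np.array([np.cos(y),np.sin(y),0]);z=np.array([0,0,-1.]);G=np.c_[x,np.cross(z,x),z]
    print('shift now-tool mm',((np.array(a[:3])-p)@m*1e3).round(1),'shift final-tool',((np.array(a[:3])-p)@G*1e3).round(1),'rot deg',np.degrees((T.inv()*R.from_matrix(G)).as_rotvec()).round(2))
E
python3 rel.py .49 -.10 .28 -94
python3 - <<'E'
from station import imaging,bot
import numpy as np
c=imaging.get_calibration('wrist');E=c['extrinsics'];print(c)
o=bot.get_obs();q=o['tool_rot']
from scipy.spatial.transform import Rotation as R
T=R.from_quat([q[1],q[2],q[3],q[0]]).as_matrix()
print(T.T@(E[:3,3]-o['eef_pos']),T.T@E[:3,:3])
E
```

```text
t 0.1 tcp [ 0.2343 -0.6324  0.2304] F [0.06 0.61 0.02] w 1.002
toolx yaw -69.67 z [-7.0e-04  1.5e-03 -1.0e+00]
shift now-tool mm [-410.5 -424.8  -49. ] shift final-tool [-549.  -217.9  -49.6] rot deg [ 0.03  0.09 24.33]
{'K': array([[406.13851669,   0.        , 319.31477104],
       [  0.        , 406.13851669, 246.70758198],
       [  0.        ,   0.        ,   1.        ]]), 'k1': -0.02844148170889892, 'extrinsics': array([[ 0.3484032 , -0.89883953, -0.26589981,  0.30179131],
       [-0.93734116, -0.334877  , -0.09617145, -0.60944905],
       [-0.00260103,  0.28274528, -0.9591915 ,  0.37339801],
       [ 0.        ,  0.        ,  0.        ,  1.        ]])}
[ 0.00163976 -0.07122894 -0.14301178] [[ 9.99999114e-01  1.18042484e-03 -6.15302299e-04]
 [-9.58393011e-04  9.59227875e-01  2.82632210e-01]
 [ 9.23841197e-04 -2.82631370e-01  9.59228156e-01]]
```

```bash
cat >> geo.py <<'E'
def ray(c,u,z):
    import cv2
    E=np.asarray(c['extrinsics']);s=cv2.undistortPoints(np.array([[u]],float),np.asarray(c['K']),np.array([c['k1'],0,0,0.]))[0,0]
    d=E[:3,:3]@np.array([s[0],s[1],1]);return E[:3,3]+d*(z-E[2,3])/d[2]
E
python3 - <<'E'
from station import imaging
from geo import *
S=imaging.get_calibration('scene');D=imaging.get_calibration('side')
for u in((580,230),(486,206)):print(ray(S,u,0))
for z in(.1,.15,.2):print(z,ray(S,(588,157),z),ray(S,(492,127),z),ray(D,(302,425),z))
E
```

```text
[ 0.26778936 -0.48140934  0.        ]
[ 0.4636475  -0.45754358  0.        ]
0.1 [ 0.31158072 -0.6234609   0.1       ] [ 0.54926925 -0.66271852  0.1       ] [ 0.48385743 -0.38099608  0.1       ]
0.15 [ 0.29390578 -0.49704968  0.15      ] [ 0.50542264 -0.53198468  0.15      ] [ 0.4765338  -0.41959601  0.15      ]
0.2 [ 0.27623084 -0.37063847  0.2       ] [ 0.46157602 -0.40125085  0.2       ] [ 0.46921018 -0.45819593  0.2       ]
```

Request:
{"method": "apply_moves", "body": {"increments": [[-30,-30,-12,0,0,0,-1],[-40,-42,-12,0,0,0,-1],[-42,-44,-10,0,0,0,-1],[-42,-44,-6,0,0,0,-1],[-42,-44,-5,0,0,0,-1],[-42,-44,-4,0,0,0,-1],[-42,-44,0,0,0,0,-1],[-42,-44,0,0,0,0,-1]]}}

```text
t: 1.1
eef_pos: [0.4395, -0.2065, 0.278]
tool_rot: [0.0, 0.818, -0.575, -0.003]
contact_force: [0.5, -0.2, -0.5]
gripper_width: 1.001
```

```bash
python3 rel.py .49 -.10 .28 -94
```

```text
t 1.1 tcp [ 0.4395 -0.2065  0.278 ] F [ 0.46 -0.18 -0.45] w 1.001
toolx yaw -70.23 z [-0.0041  0.0029 -1.    ]
shift now-tool mm [-83.1 -83.5  -1.9] shift final-tool [-109.7  -42.9   -2. ] rot deg [ 0.21  0.2  23.77]
```

Request:
{"method": "apply_moves", "body": {"increments": [[-10,-10,0,0,0,6,-1],[-22,-16,0,0,0,6,-1],[-22,-12,-1,0,0,6,-1],[-22,-9,0,0,0,5.5,-1],[-16,-5,0,0,0,0,-1],[-8,-3,0,0,0,0,-1],[0,0,0,0,0,0,-1],[0,0,0,0,0,0,-1]]}}

```text
t: 2.1
eef_pos: [0.4837, -0.0905, 0.2774]
tool_rot: [-0.001, -0.682, 0.731, 0.004]
contact_force: [-0.8, -0.6, 0.2]
gripper_width: 0.999
```

```bash
cat > wr.py <<'E'
import sys,cv2
from station import bot,imaging
import numpy as np
c=imaging.get_calibration('wrist');i=imaging.read_camera('wrist')
cv2.imwrite(f'pics/{sys.argv[1]}.png',i[:,:,::-1]);np.savez(f'pics/{sys.argv[1]}.npz',**c)
E
python3 rel.py .49 -.10 .28 -94; python3 wr.py w1
```

```text
t 2.1 tcp [ 0.4837 -0.0905  0.2774] F [-0.77 -0.55  0.17] w 0.999
toolx yaw -93.95 z [-0.0079  0.0043 -1.    ]
shift now-tool mm [ 9.  -6.9 -2.7] shift final-tool [ 9.  -6.9 -2.6] rot deg [0.47 0.21 0.05]
```

View pics/w1.png

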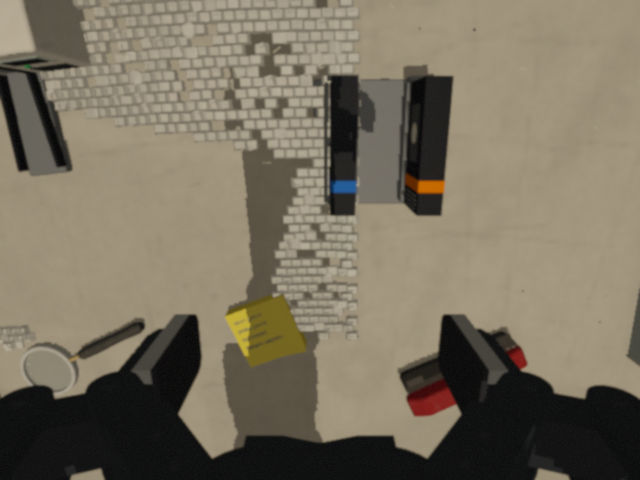

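The wrist view shows blue at (343,145), orange at (430,145) and the reader apron at (35,120).

```bash
python3 crop.py pics/w1.png 315 60 145 165 4 pics/c5.png;python3 crop.py pics/w1.png 0 40 140 140 5 pics/c6.png
```

```text
(no output)
```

View pics/c5.png

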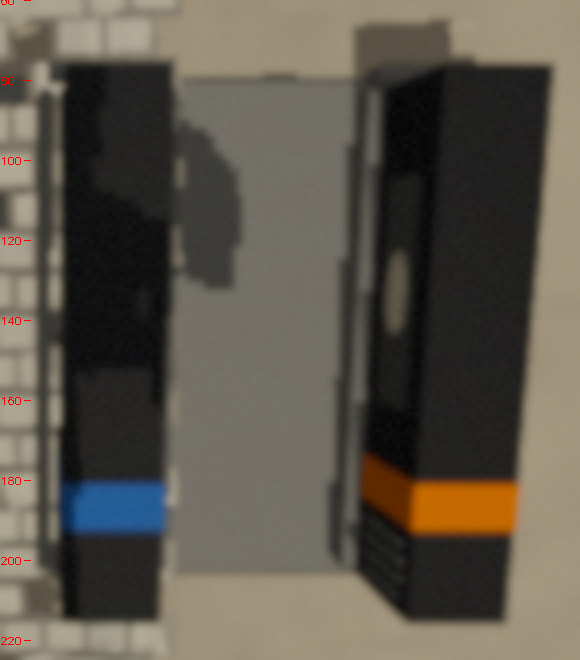

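View pics/c6.png

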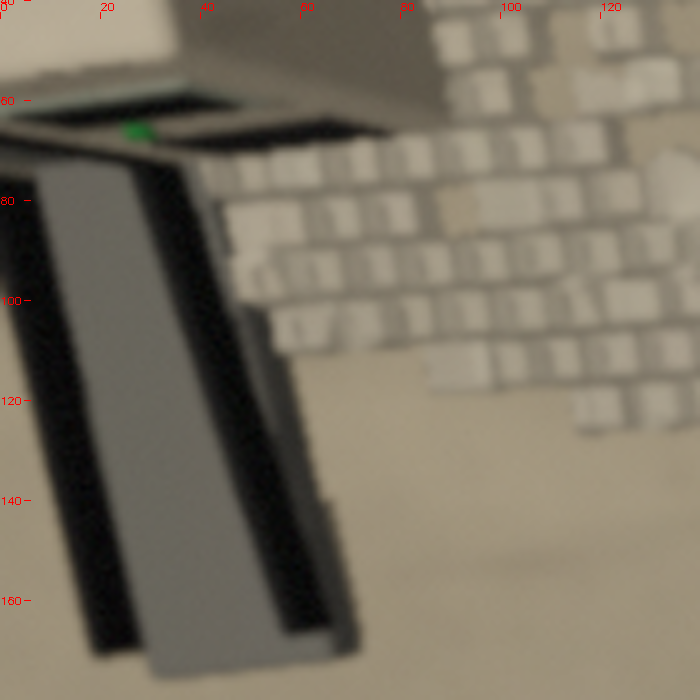

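```bash
cat > m2.py <<'E'
from geo import *
W=dict(np.load('pics/w1.npz'))
a,b=.0575,.011
blue=[(W,(a,b,.07),(331.3,75.75)),(W,(a,-b,.07),(358.25,75.75)),(W,(-a,b,.07),(331.6,214.5)),(W,(-a,-b,.07),(354.5,215))]
org=[(W,(a,b,.07),(425.75,76.25)),(W,(a,-b,.07),(453.25,76.5)),(W,(-a,b,.07),(417,215)),(W,(-a,-b,.07),(441,215))]
for n,o in(('blue',blue),('orange',org)):
    p,r=fit(o,[.6,-.1,0]);print(n,p[:2].round(4),np.degrees(p[2]).round(2));print(r.round(1).tolist())
# apron: inner fence top edges, z .024 (+-12.5 at mouth, +-18 at -95mm); apron
for u in((8.4,80),(28,170),(27,80),(56.4,166)): print(ray(W,u,.024)) 
E
python3 m2.py
```

```text
blue [ 0.5352 -0.1155] -3.68
[[-0.2, -0.5], [0.3, -0.6], [-1.1, 1.1], [1.0, 0.5]]
orange [ 0.5299 -0.1912] -3.82
[[0.1, -0.6], [-0.1, -0.7], [-0.5, 0.8], [0.4, 0.8]]
[0.61695076 0.18870749 0.024     ]
[0.53414572 0.19198861 0.024     ]
[0.61542624 0.17095741 0.024     ]
[0.53580399 0.16243763 0.024     ]
```

```bash
python3 rel.py .4934 -.1129 .11 -93.8
```

```text
t 2.15 tcp [ 0.4837 -0.0906  0.2774] F [-0.52 -0.23 -0.65] w 0.997
toolx yaw -93.96 z [-0.0079  0.0044 -1.    ]
shift now-tool mm [ 22.2 -12.6 167.2] shift final-tool [ 21.6 -11.2 167.4] rot deg [ 0.47  0.22 -0.16]
```

Request:
{"method": "apply_moves", "body": {"increments": [[6,-4,15,0.4,0.2,-0.1,-0.3],[8,-5,30,0,0,0,-0.3],[6,-2,35,0,0,0,-0.3],[1,0,35,0,0,0,-0.3],[0,0,30,0,0,0,-0.3],[0,0,15,0,0,0,-0.3],[0,0,5,0,0,0,-0.3],[0,0,0,0,0,0,-0.3]]}}

```text
t: 3.15
eef_pos: [0.4944, -0.1191, 0.11]
tool_rot: [0.001, -0.68, 0.733, -0.002]
contact_force: [-0.5, 0.5, 1.2]
gripper_width: 0.653
```

```bash
python3 rel.py .4934 -.1129 .038 -93.8; python3 wr.py w2
```

```text
t 3.15 tcp [ 0.4944 -0.1191  0.11  ] F [-0.46  0.46  1.23] w 0.653
toolx yaw -94.35 z [ 0.0041 -0.0028 -1.    ]
shift now-tool mm [-6.3  1.8 71.9] shift final-tool [-6.2  1.4 72. ] rot deg [-0.24 -0.14 -0.54]
```

View pics/w2.png

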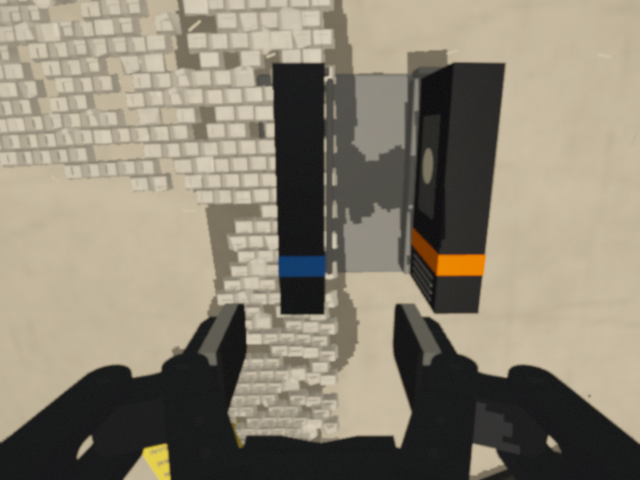

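```bash
python3 crop.py pics/w2.png 260 50 80 280 2 pics/c7.png; python3 - <<'E'
from geo import *
W=dict(np.load('pics/w2.npz'))
a,b=.0575,.011
blue=[(W,(a,b,.07),(274,64)),(W,(a,-b,.07),(324.5,64)),(W,(-a,b,.07),(282,313)),(W,(-a,-b,.07),(324,313))]
org=[(W,(a,b,.07),(454,64)),(W,(a,-b,.07),(505,64)),(W,(-a,b,.07),(436,312)),(W,(-a,-b,.07),(478,312))]
for o in (blue,org):
    p,r=fit(o,[.6,-.1,0]);print(p[:2].round(4),np.degrees(p[2]).round(2),place(p,(-.042,0,.056)));print(r.round(1).tolist())
E
```

```text
[ 0.5352 -0.1157] -4.13 [[ 0.49332686 -0.11266058  0.056     ]]
[[-1.1, -0.7], [1.1, -0.9], [-1.3, 2.2], [1.2, 2.0]]
[ 0.5299 -0.1915] -3.74 [[ 0.48797174 -0.18876338  0.056     ]]
[[-0.5, -0.8], [0.5, -0.8], [-1.0, 2.4], [1.0, 1.8]]
```

The fit agrees with the earlier one to under 1 mm, so I'll descend.

Request:
{"method": "apply_moves", "body": {"increments": [[-3,1,8,-0.2,-0.1,-0.4,-0.3],[-3,0.5,16,0,0,0,-0.3],[0,0,16,0,0,0,-0.3],[0,0,14,0,0,0,-0.3],[0,0,10,0,0,0,-0.3],[0,0,6,0,0,0,-0.3],[0,0,1,0,0,0,-0.3],[0,0,0,0,0,0,-0.3]]}}

```text
t: 4.2
eef_pos: [0.4948, -0.1126, 0.0353]
tool_rot: [0.001, -0.683, 0.731, -0.001]
contact_force: [0.8, 0.1, -0.4]
gripper_width: 0.649
```

```bash
python3 rel.py .4934 -.1128 .038 -93.9; python3 wr.py w3
```

```text
t 4.2 tcp [ 0.4948 -0.1126  0.0353] F [ 0.8   0.1  -0.36] w 0.649
toolx yaw -93.89 z [ 0.0032 -0.0011 -1.    ]
shift now-tool mm [ 0.3  1.4 -2.7] shift final-tool [ 0.3  1.4 -2.7] rot deg [-0.19 -0.05  0.01]
```

View pics/w3.png

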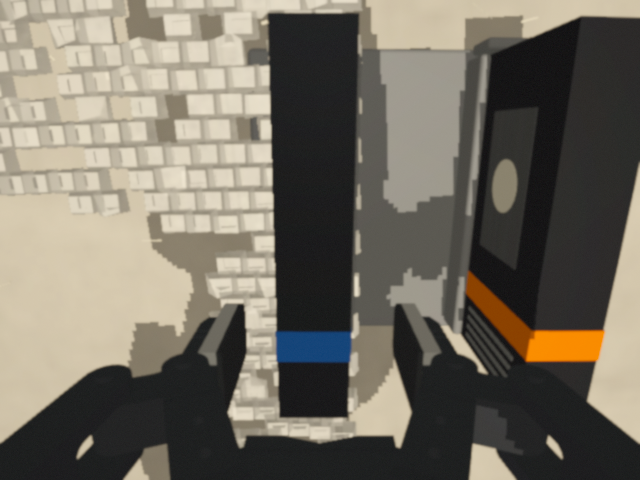

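The blue cartridge sits between the fingers, with its rear at (314,415) and the finger mid-line at 319. I'll shift 1 mm, rise 2 mm and close.

Request:
{"method": "apply_moves", "body": {"increments": [[-1,1,-2,-0.2,0,0,-0.3],[0,0,0,0,0,0,0],[0,0,0,0,0,0,0.3],[0,0,0,0,0,0,1],[0,0,0,0,0,0,1],[0,0,0,0,0,0,1],[0,0,0,0,0,0,1],[0,0,0,0,0,0,1]], "grip_force": 60}}

```text
t: 5.25
eef_pos: [0.4947, -0.1117, 0.0387]
tool_rot: [0.0, -0.683, 0.731, -0.001]
contact_force: [-0.8, 0.2, 0.4]
gripper_width: 0.25
```

```bash
python3 rel.py .4934 -.1128 .038 -93.9
```

```text
t 5.25 tcp [ 0.4947 -0.1117  0.0387] F [-0.78  0.23  0.41] w 0.25
toolx yaw -93.91 z [ 0.0018 -0.0013 -1.    ]
shift now-tool mm [1.2 1.2 0.7] shift final-tool [1.2 1.2 0.7] rot deg [-0.11 -0.07 -0.01]
```

Request:
{"method": "apply_moves", "body": {"increments": [[0,0,-5,0,0,0,1],[0,0,-15,0,0,0,1],[0,0,-25,0,0,0,1],[0,0,-35,0,0,0,1],[0,0,-35,0,0,0,1],[-10,0,-35,0,0,0,1],[-25,0,-25,0,0,0,1],[-30,0,-10,0,0,0,1]]}}

```text
t: 6.25
eef_pos: [0.4971, -0.0474, 0.2346]
tool_rot: [0.0, -0.681, 0.732, -0.001]
contact_force: [0.2, -0.0, -1.6]
gripper_width: 0.25
```

```bash
python3 rel.py .47 .18 .22 -87.8
```

```text
t 6.25 tcp [ 0.4971 -0.0474  0.2346] F [ 0.16 -0.01 -1.58] w 0.25
toolx yaw -94.19 z [ 0.0019 -0.0019 -1.    ]
shift now-tool mm [-224.8   43.6   14.1] shift final-tool [-228.2   18.3   14.6] rot deg [-0.11 -0.11 -6.39]
```

Request:
{"method": "apply_moves", "body": {"increments": [[-35,7,0,0,0,-1.5,1],[-42,8,0,0,0,-2,1],[-42,6,2,0,0,-1.5,1],[-42,2,5,0,0,-1.4,1],[-35,0,5,0,0,0,1],[-15,0,2,0,0,0,1],[-4,0,0,0,0,0,1],[0,0,0,0,0,0,1]]}}

```text
t: 7.25
eef_pos: [0.4749, 0.1749, 0.2282]
tool_rot: [-0.003, 0.722, -0.692, 0.005]
contact_force: [0.2, 0.5, -1.1]
gripper_width: 0.249
```

```bash
python3 rel.py .47 .18 .22 -87.8;python3 wr.py w4
```

```text
t 7.25 tcp [0.4749 0.1749 0.2282] F [ 0.21  0.51 -1.1 ] w 0.249
toolx yaw -87.51 z [ 0.0113 -0.0031 -0.9999]
shift now-tool mm [-5.4  4.8  8.1] shift final-tool [-5.3  4.7  8.2] rot deg [-0.64 -0.21  0.29]
```

View pics/w4.png

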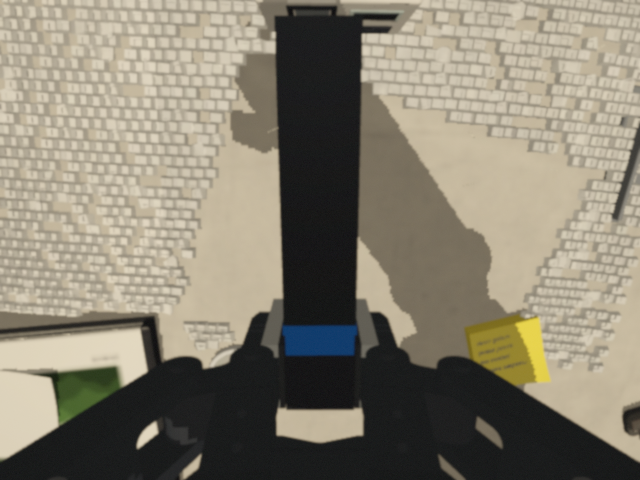

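Request:
{"method": "apply_moves", "body": {"increments": [[10,-8,0,-0.5,-0.2,0,1],[20,-15,0,0,0,0,1],[20,-15,0,0,0,0,1],[15,-12,0,0,0,0,1],[8,-6,0,0,0,0,1],[3,-2,0,0,0,0,1],[0,0,0,0,0,0,1],[0,0,0,0,0,0,1]]}}

```text
t: 8.3
eef_pos: [0.54, 0.0912, 0.2285]
tool_rot: [0.0, 0.719, -0.695, 0.001]
contact_force: [0.4, 0.4, -1.8]
gripper_width: 0.247
```

```bash
python3 rel.py .53 .1 .22 -87.8;python3 wr.py w5
```

```text
t 8.3 tcp [0.54   0.0912 0.2285] F [ 0.45  0.43 -1.84] w 0.247
toolx yaw -87.98 z [ 6.0e-04 -1.6e-03 -1.0e+00]
shift now-tool mm [-9.1  9.7  8.4] shift final-tool [-9.1  9.6  8.5] rot deg [-0.03 -0.09 -0.18]
```

View pics/w5.png

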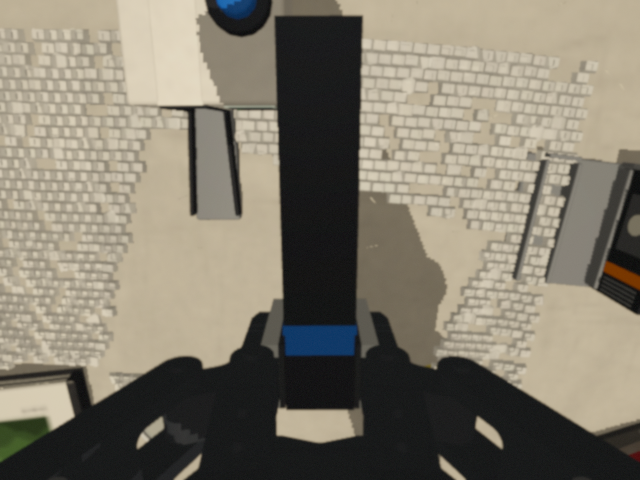

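The reader shows at top left with its mouth at (212,107), the apron running to (217,217) and the button at (236,0).

```bash
python3 crop.py pics/w5.png 110 0 180 230 4 pics/c8.png; python3 crop.py pics/w5.png 180 95 70 130 6 pics/c9.png
```

```text
(no output)
```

View pics/c8.png

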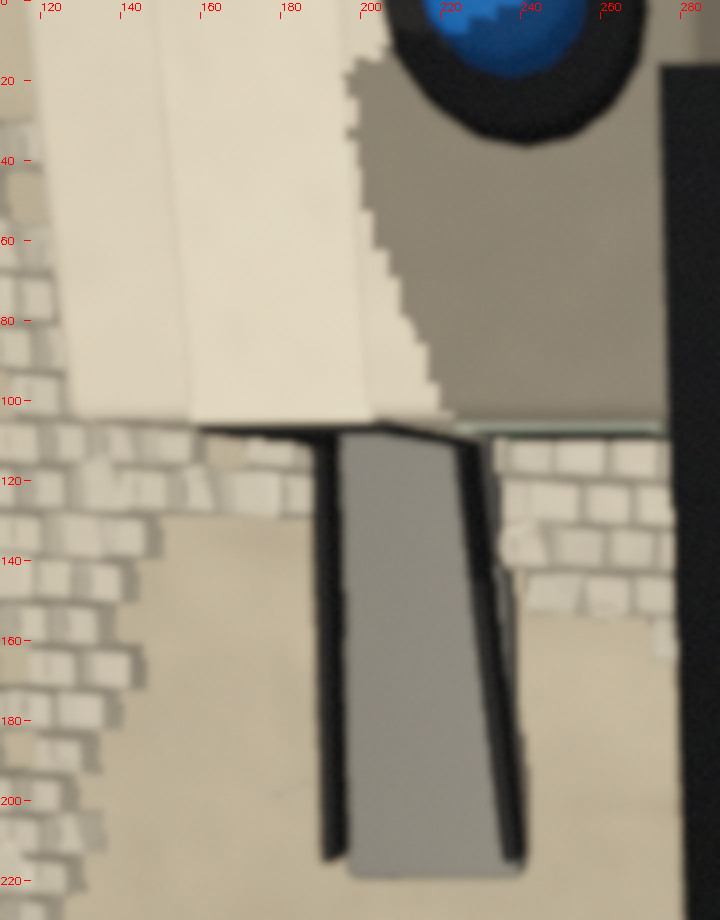

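View pics/c9.png

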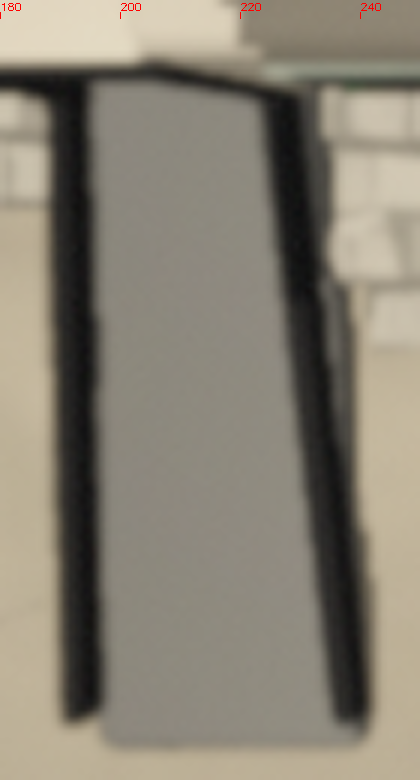

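```bash
cat > m3.py <<'E'
from geo import *
W=dict(np.load('pics/w5.npz'))
def loc(p,u,z):
    P=ray(W,u,z);c,s=np.cos(p[2]),np.sin(p[2]);d=P[:2]-p[:2];return np.array([c*d[0]+s*d[1],-s*d[0]+c*d[1]])
h=lambda x:.0125-.0055*x/.095
def f(p):
    r=[];l=loc(p,(128.75,103.75),.09);r+=[l[0],l[1]-.036]
    r+=[loc(p,(117.5,0),.09)[1]-.036, loc(p,(223.75,103.2),.09)[0]]
    for u in((195.3,111.7),(195.8,150),(196.7,205)): l=loc(p,u,.012);r.append(l[1]-h(l[0]))
    for u in((224.7,113.3),(229.2,150),(235,205)): l=loc(p,u,.024);r.append(l[1]+h(l[0]))
    r.append(loc(p,(217,219.2),.012)[0]+.095)
    return np.array(r)*1e3
r=least_squares(f,[.62,.18,.03]);p=r.x
print(p[:2].round(4),np.degrees(p[2]).round(2),f(p).round(1))
q=least_squares(lambda p:np.r_[f(p)[4:10],f(p)[0]],p).x;print('fences',q[:2].round(4),np.degrees(q[2]).round(2))
for z in (.105,.11,.115):print('button',ray(W,(236.5,1),z))
E
python3 m3.py
```

```text
[0.6239 0.1831] 1.41 [-0.4 -0.7 -0.2  0.3  1.5  1.4  1.3 -0.6 -1.2 -1.3 -0.4]
fences [0.6243 0.1836] 1.84
button [0.68166501 0.14320718 0.105     ]
button [0.68035227 0.14225249 0.11      ]
button [0.67903953 0.1412978  0.115     ]
```

```bash
python3 - <<'E'
from geo import *
W=dict(np.load('pics/w5.npz'))
a,b=.0575,.011;t=np.array([.54,.0912,.2285])
obs=[((a,b),(276,16.5)),((a,-b),(362,16.5)),((-a,b),(286,408)),((-a,-b),(357,408))]
def P(p):
    # x,y,zc,yaw,pitch(nose down +)
    out=[]
    for (x,y),u in obs:
        c,s=np.cos(p[3]),np.sin(p[3]);X=x*np.cos(p[4]);z=p[2]-x*np.sin(p[4])
        out+=list(proj(W,np.array([p[0]+c*X-s*y,p[1]+s*X+c*y,z]))[0]-u)
    return np.array(out)
r=least_squares(P,[.58,.09,.26,.03,0],x_scale=[.01,.01,.01,.01,.01]);p=r.x
print('rel tcp',(p[:3]-t).round(4),np.degrees(p[3:]).round(2),P(p).round(1))
E
```

```text
rel tcp [ 0.0421 -0.0004  0.0293] [2.45 3.  ] [ 0.5  0.1 -0.5 -0.5  1.4  0.4 -1.6 -0. ]
```

```bash
python3 - <<'E'
from station import imaging
import cv2
for n in('scene','side'): cv2.imwrite(f'pics/{n}1.png',imaging.read_camera(n)[:,:,::-1])
E
python3 crop.py pics/side1.png 220 40 200 170 4 pics/d1.png; python3 crop.py pics/scene1.png 130 140 200 180 4 pics/d2.png
```

```text
(no output)
```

View pics/d1.png

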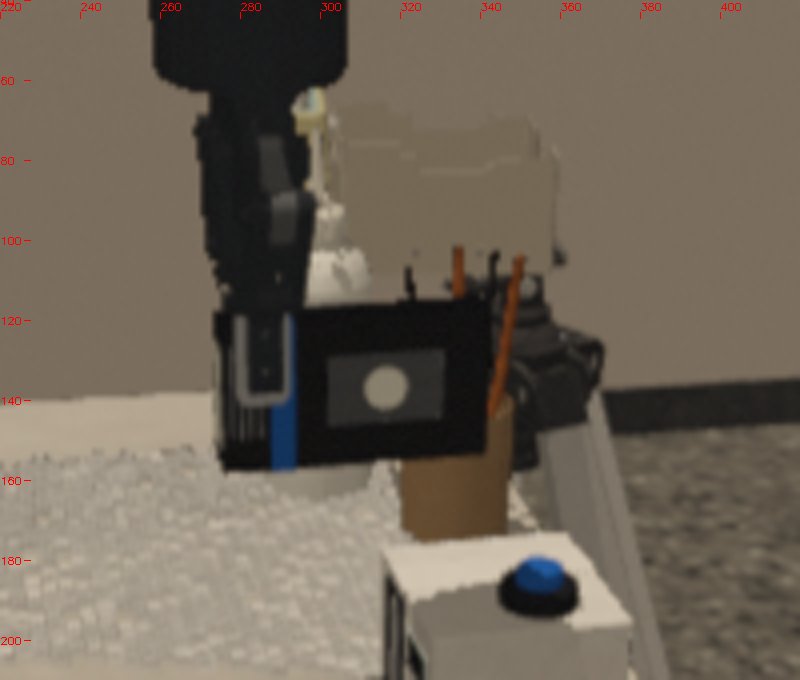

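View pics/d2.png

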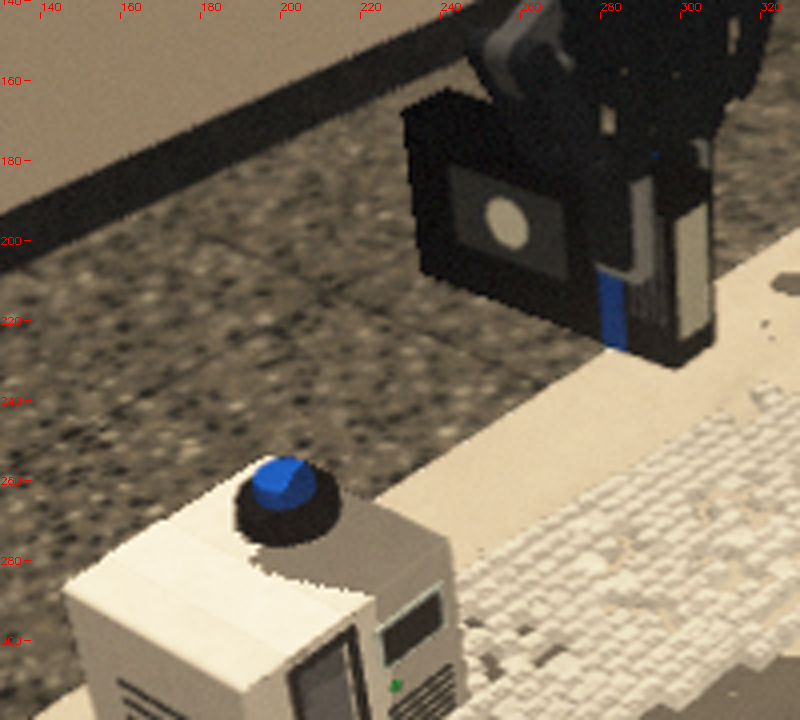

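```bash
cat > m4.py <<'E'
from geo import *
from station import imaging
S=imaging.get_calibration('scene');D=imaging.get_calibration('side');W=dict(np.load('pics/w5.npz'))
t=np.array([.54,.0912,.2285])
a,b,h=.0575,.011,.032
def run(obs):
    def f(p):
        out=[]
        for C,(x,y,z),u in obs:
            X=x*np.cos(p[4])+z*np.sin(p[4]);Z=-x*np.sin(p[4])+z*np.cos(p[4]);c,s=np.cos(p[3]),np.sin(p[3])
            out+=list(proj(C,np.array([p[0]+c*X-s*y,p[1]+s*X+c*y,p[2]+Z]))[0]-u)
        return np.array(out)
    p=least_squares(f,[.58,.09,.22,.03,0],x_scale=.01,loss='soft_l1').x
    print('rel tcp',(p[:3]-t).round(4),'yaw,pitch',np.degrees(p[3:]).round(2));print(f(p).reshape(-1,2).round(1).tolist())
d=[(D,(-a,-b,-h),(275.75,157.5)),(D,(a,-b,-h),(341.5,153.25)),(D,(a,-b,h),(342.5,115)),(D,(-a,-b,h),(274,118))]
s=[(S,(a,b,h),(230.75,167.5)),(S,(a,b,-h),(235,208)),(S,(-a,b,-h),(299.5,231.75)),(S,(-a,-b,-h),(308.75,225.75)),(S,(a,-b,h),(241.5,162))]
w=[(W,(a,b,h),(276,16.5)),(W,(a,-b,h),(362,16.5)),(W,(-a,b,h),(286,408)),(W,(-a,-b,h),(357,408))]
run(d);run(s);run(w);run(d+s);run(d+s+w)
E
python3 m4.py
```

```text
rel tcp [ 0.0384 -0.0134  0.0083] yaw,pitch [3.12 0.76]
[[-1.1, -0.4], [-0.1, -1.2], [1.0, 0.3], [0.1, 1.3]]
rel tcp [ 0.0467 -0.0067 -0.008 ] yaw,pitch [ 3.58 -0.81]
[[0.0, 0.2], [0.0, -0.1], [-0.2, 0.6], [0.1, -0.7], [-0.0, -0.1]]
rel tcp [ 0.0405 -0.0004 -0.0025] yaw,pitch [2.41 2.54]
[[0.3, 0.2], [-0.2, -0.4], [1.3, 0.3], [-1.9, -0.1]]
rel tcp [ 0.0399  0.0016 -0.0006] yaw,pitch [1.78 0.98]
[[-1.7, 0.6], [-1.7, 0.7], [-0.5, 3.0], [-0.3, 3.1], [-1.2, -0.9], [-0.0, -0.1], [-0.9, -0.1], [0.1, -1.4], [-0.7, -1.1]]
rel tcp [ 0.0408 -0.0002 -0.0018] yaw,pitch [2.3  0.81]
[[-0.8, 1.8], [-0.9, 1.5], [0.2, 3.8], [0.5, 4.4], [-0.7, -0.7], [0.3, -0.1], [-0.3, -0.3], [0.5, -1.6], [-0.4, -0.9], [-0.7, 0.2], [0.6, -0.2], [0.8, 0.2], [-2.9, -0.1]]
```

```bash
python3 rel.py .456 .178 .09 -88.2
```

```text
t 8.45 tcp [0.54   0.0912 0.2285] F [ 0.46 -1.07 -1.56] w 0.25
toolx yaw -87.98 z [ 7.0e-04 -1.7e-03 -1.0e+00]
shift now-tool mm [-90.   81.  138.3] shift final-tool [-89.4  81.3 138.5] rot deg [-0.04 -0.1   0.22]
```

Request:
{"method": "apply_moves", "body": {"increments": [[-8,10,0,0,-0.1,0.2,1],[-18,18,4,0,0,0,1],[-20,20,15,0,0,0,1],[-18,16,25,0,0,0,1],[-14,10,30,0,0,0,1],[-6,4,25,0,0,0,1],[-1,1,15,0,0,0,1],[0,0,5,0,0,0,1]]}}

```text
t: 9.45
eef_pos: [0.4519, 0.1811, 0.1084]
tool_rot: [-0.002, 0.72, -0.694, 0.001]
contact_force: [0.0, -0.0, -1.0]
gripper_width: 0.245
```

```bash
python3 rel.py .456 .178 .05 -88.2
```

```text
t 9.45 tcp [0.4519 0.1811 0.1084] F [ 0.01 -0.05 -0.98] w 0.245
toolx yaw -87.92 z [ 0.0042  0.0027 -1.    ]
shift now-tool mm [ 3.4 -3.7 58.4] shift final-tool [ 3.2 -4.  58.4] rot deg [-0.24  0.14  0.28]
```

Request:
{"method": "apply_moves", "body": {"increments": [[1,-1,8,-0.2,0.1,0.2,1],[2,-2,12,0,0,0,1],[0,-1,12,0,0,0,1],[0,0,10,0,0,0,1],[0,0,6,0,0,0,1],[0,0,3,0,0,0,1],[0,0,0,0,0,0,1],[0,0,0,0,0,0,1]]}}

```text
t: 10.45
eef_pos: [0.4585, 0.1777, 0.0552]
tool_rot: [-0.002, 0.718, -0.696, 0.001]
contact_force: [0.7, -0.0, -1.6]
gripper_width: 0.253
```

```bash
python3 rel.py .456 .178 .05 -88.2; python3 wr.py w6;  python3 - <<'E'
from station import imaging
import cv2
for n in('scene','side'): cv2.imwrite(f'pics/{n}2.png',imaging.read_camera(n)[:,:,::-1])
E
python3 crop.py pics/side2.png 220 130 170 120 4 pics/e1.png; python3 crop.py pics/scene2.png 140 240 200 150 4 pics/e2.png
```

```text
t 10.45 tcp [0.4585 0.1777 0.0552] F [ 0.7  -0.   -1.59] w 0.253
toolx yaw -88.28 z [ 0.0033  0.0015 -1.    ]
shift now-tool mm [-0.3  2.5  5.2] shift final-tool [-0.3  2.4  5.2] rot deg [-0.19  0.08 -0.08]
```

View pics/e1.png

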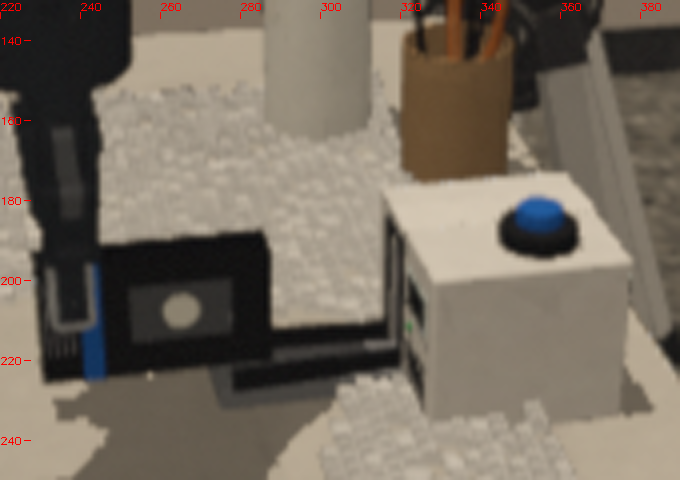

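View pics/e2.png

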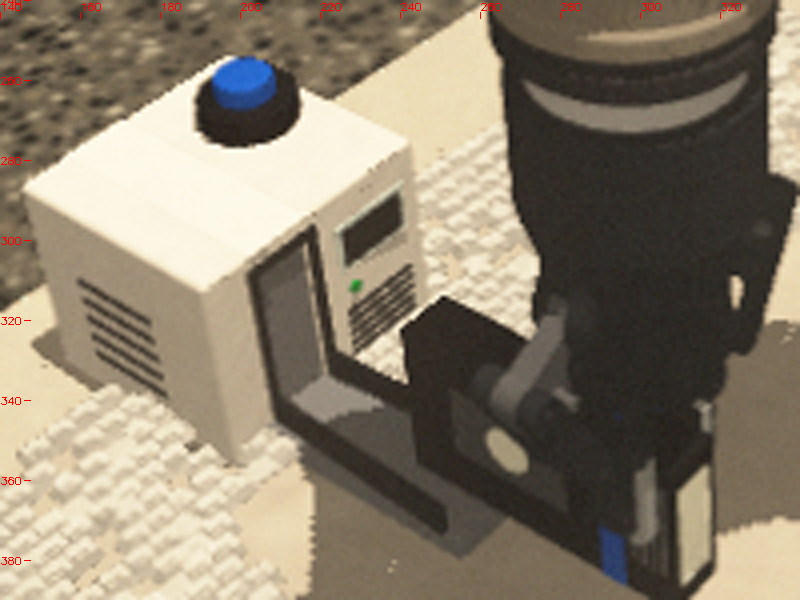

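View pics/w6.png

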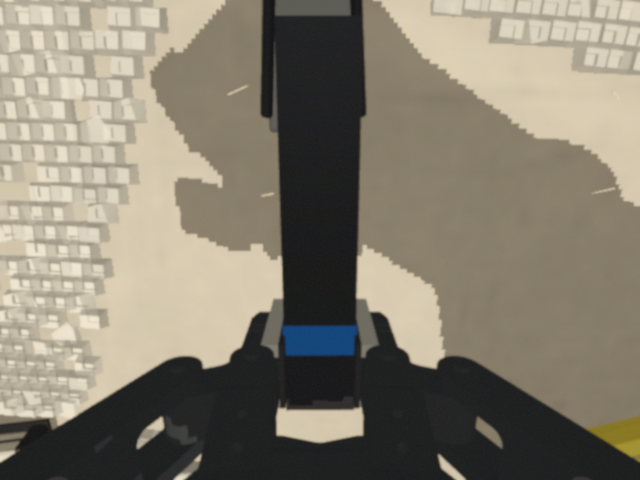

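```bash
python3 crop.py pics/w6.png 240 0 150 140 5 pics/e3.png
```

```text
(no output)
```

View pics/e3.png

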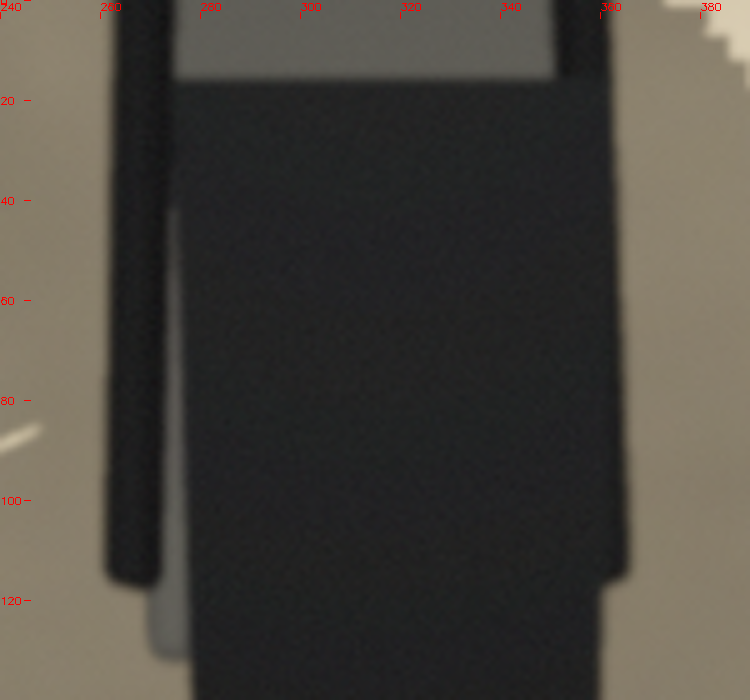

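```bash
python3 - <<'E'
from geo import *
W=dict(np.load('pics/w6.npz'))
t=np.array([.4585,.1777]);y=np.radians(1.72)
def loc(u,z):
    P=ray(W,u,z)[:2]-t;c,s=np.cos(y),np.sin(y);return (np.array([c*P[0]+s*P[1],-s*P[0]+c*P[1]])*1e3).round(2)
for r,l,R in((5,263,361.6),(40,262.3,363),(110,261,366)): 
    a,b=loc((l,r),.024),loc((R,r),.024);print(a,b,(a+b)/2)
print(loc((274.6,5),.024),loc((274.6,5),.012),loc((351,5),.024))
# cart edges at top z .0552+.031
for r,l,R in((16.5,275,360.5),(130,278.5,360),(250,282,358),(405,286,357)):
    a,b=loc((l,r),.0863),loc((R,r),.0863);print('cart',a,b,(a+b)/2)
E
```

```text
[117.4   20.25] [117.4  -17.71] [117.4    1.27]
[104.99  20.93] [105.   -18.59] [104.995   1.17 ]
[78.71 22.38] [ 78.74 -20.56] [78.725  0.91 ]
[117.39  15.78] [120.55  16.99] [117.39 -13.63]
cart [98.35  9.45] [ 98.36 -11.84] [98.355 -1.195]
cart [70.99  9.25] [ 71.01 -12.44] [71.    -1.595]
cart [37.64  9.12] [ 37.68 -12.81] [37.66  -1.845]
cart [-15.17   9.17] [-15.11 -14.  ] [-15.14   -2.415]
```

The wrist view shows both fences at rows 0–117. Their mid-line is about 2.5 mm to +y of the cartridge's mid-plane, and the yaw agrees to 0.5°. I'll correct, lower and advance.

Request:
{"method": "apply_moves", "body": {"increments": [[-1.5,0,0,0,0,-0.3,1],[-1,0,2,0,0,0,1],[0,0,3,0,0,0,1],[0,0,3,0,0,0,1],[0,-4,0,0,0,0,1],[0,-6,0,0,0,0,1],[0,-4,0,0,0,0,1],[0,0,0,0,0,0,1]]}}

```text
t: 11.6
eef_pos: [0.4741, 0.181, 0.0471]
tool_rot: [-0.002, 0.719, -0.695, 0.001]
contact_force: [-0.5, -1.3, -0.4]
gripper_width: 0.246
```

```bash
python3 rel.py .456 .178 .05 -88; python3 wr.py w7; python3 crop.py pics/w7.png 240 0 150 140 5 pics/e4.png
```

```text
t 11.6 tcp [0.4741 0.181  0.0471] F [-0.52 -1.27 -0.44] w 0.246
toolx yaw -87.98 z [ 0.0043  0.0018 -1.    ]
shift now-tool mm [ 2.4 18.2 -3. ] shift final-tool [ 2.4 18.2 -2.9] rot deg [-0.25  0.09  0.02]
```

View pics/e4.png

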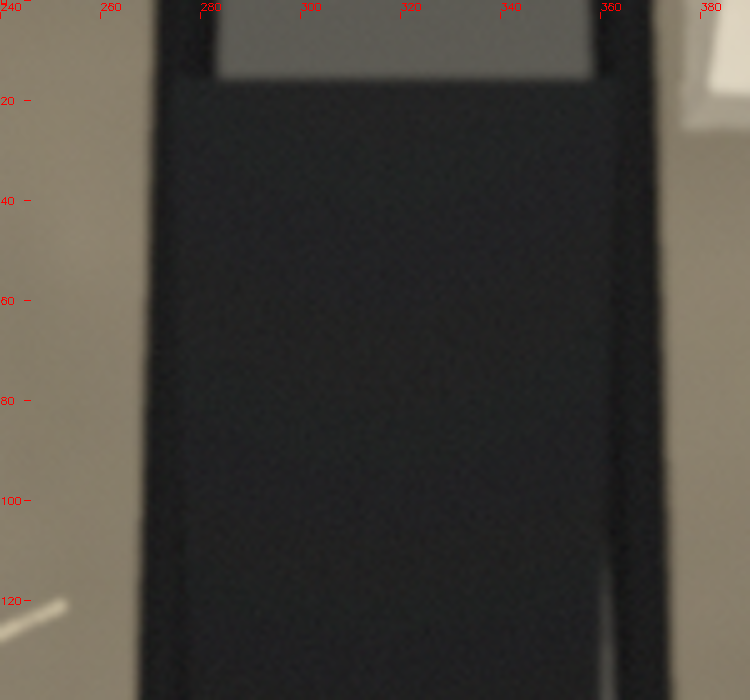

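Fence mid-line is now at column 321 and the cartridge at 318.5, so the cartridge is about 0.5 mm too far to +y. I'll trim and advance.

Request:
{"method": "apply_moves", "body": {"increments": [[0.5,-3,0,0,0,0,1],[0,-6,0.5,0,0,0,1],[0,-6,0,0,0,0,1],[0,-6,0,0,0,0,1],[0,-5,0,0,0,0,1],[0,-4,0,0,0,0,1],[0,-2,0,0,0,0,1],[0,0,0,0,0,0,1]]}}

```text
t: 12.65
eef_pos: [0.5082, 0.1815, 0.0466]
tool_rot: [-0.002, 0.719, -0.695, 0.001]
contact_force: [0.1, 0.2, -1.0]
gripper_width: 0.245
```

```bash
python3 rel.py .526 .183 .046 -88; python3 wr.py w8; python3 crop.py pics/w8.png 240 0 150 140 5 pics/e5.png
```

```text
t 12.65 tcp [0.5082 0.1815 0.0466] F [ 0.1   0.15 -1.02] w 0.245
toolx yaw -87.99 z [ 0.0041  0.0017 -1.    ]
shift now-tool mm [ -0.8 -17.9   0.7] shift final-tool [ -0.8 -17.9   0.6] rot deg [-0.24  0.09  0.01]
```

View pics/e5.png

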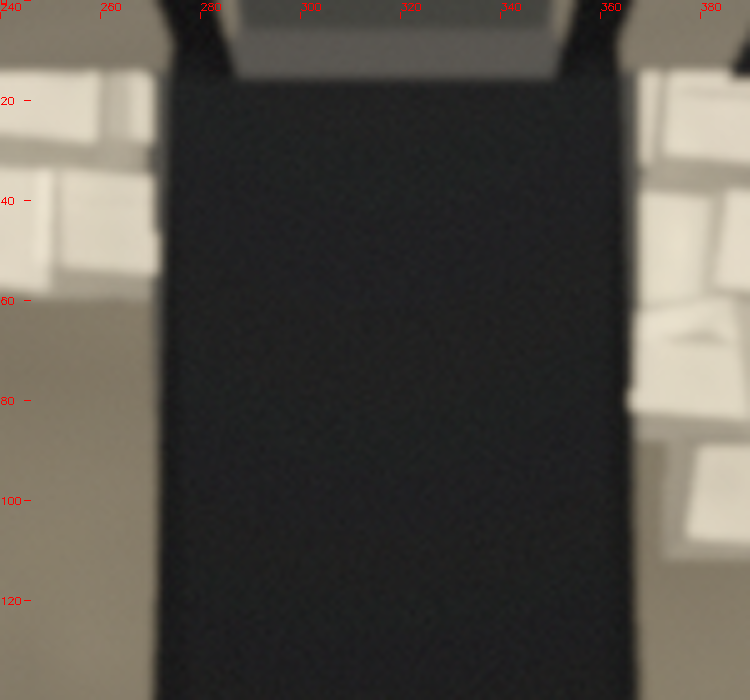

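The slot frame is centred: inner edges at columns 287 and 351, cartridge mid at 318.5. I'll go on to the mouth.

Request:
{"method": "apply_moves", "body": {"increments": [[0,-3,0.4,0,0,0,1],[0,-4,0.4,0,0,0,1],[0,-4,0,0,0,0,1],[0,-4,0,0,0,0,1],[0,-3,0,0,0,0,1],[0,-3,0,0,0,0,1],[0,-2,0,0,0,0,1],[0,0,0,0,0,0,1]]}}

```text
t: 13.7
eef_pos: [0.5316, 0.1822, 0.0453]
tool_rot: [-0.001, 0.72, -0.694, 0.0]
contact_force: [-0.2, 0.5, -1.7]
gripper_width: 0.243
```

```bash
python3 rel.py .526 .1825 .046 -88
```

```text
t 13.7 tcp [0.5316 0.1822 0.0453] F [-0.18  0.51 -1.74] w 0.243
toolx yaw -87.96 z [ 2.2e-03  9.0e-04 -1.0e+00]
shift now-tool mm [-0.5  5.6 -0.7] shift final-tool [-0.5  5.6 -0.7] rot deg [-0.13  0.05  0.04]
```

Request:
{"method": "apply_moves", "body": {"increments": [[0,-2,0,0,0,0,1],[0,-2,0,0,0,0,1],[0,-2.5,0,0,0,0,1],[0,-2.5,0,0,0,0,1],[0,-2.5,0,0,0,0,1],[0,-2,0,0,0,0,1],[0,-1,0,0,0,0,1],[0,0,0,0,0,0,1]]}}

```text
t: 14.7
eef_pos: [0.5459, 0.1815, 0.045]
tool_rot: [0.0, 0.719, -0.695, 0.0]
contact_force: [-1.8, -0.7, -1.5]
gripper_width: 0.246
```

```bash
python3 rel.py .526 .1825 .046 -88
```

```text
t 14.7 tcp [0.5459 0.1815 0.045 ] F [-1.85 -0.68 -1.48] w 0.246
toolx yaw -88.01 z [-2.0e-04 -1.1e-03 -1.0e+00]
shift now-tool mm [-1.7 19.9 -1. ] shift final-tool [-1.7 19.9 -1. ] rot deg [ 0.01 -0.06 -0.01]
```

Request:
{"method": "apply_moves", "body": {"increments": [[-0.3,-0.8,0,0,0,0,1],[-0.2,-0.8,0,0,0,0,1],[0,-0.8,0,0,0,0,1],[0,-0.8,0,0,0,0,1],[0,-0.8,0,0,0,0,1],[0,-0.4,0,0,0,0,1],[0,0,0,0,0,0,1],[0,0,0,0,0,0,1]]}}

```text
t: 15.7
eef_pos: [0.5508, 0.1818, 0.045]
tool_rot: [0.001, 0.719, -0.695, 0.001]
contact_force: [-1.5, -0.7, -1.1]
gripper_width: 0.249
```

Request:
{"method": "apply_moves", "body": {"increments": [[0,-0.3,0,0,0,0,1],[0,-0.3,0,0,0,0,1],[0,-0.3,0,0,0,0,1],[0,-0.3,0,0,0,0,1],[0,-0.3,0,0,0,0,1],[0,-0.3,0,0,0,0,1],[0,-0.3,0,0,0,0,1],[0,-0.3,0,0,0,0,1]]}}

```text
t: 16.7
eef_pos: [0.5532, 0.1819, 0.045]
tool_rot: [0.001, 0.719, -0.695, 0.001]
contact_force: [-2.2, -0.8, -1.1]
gripper_width: 0.251
```

Request:
{"method": "apply_moves", "body": {"increments": [[0,-0.3,0,0,0,0,1],[0,-0.3,0,0,0,0,1],[0,-0.3,0,0,0,0,1],[0,-0.3,0,0,0,0,1],[0,-0.3,0,0,0,0,1],[0,-0.3,0,0,0,0,1],[0,-0.3,0,0,0,0,1],[0,-0.3,0,0,0,0,1]]}}

```text
t: 17.7
eef_pos: [0.5558, 0.1819, 0.045]
tool_rot: [0.001, 0.719, -0.695, 0.001]
contact_force: [-1.4, -1.7, -1.1]
gripper_width: 0.246
```

Request:
{"method": "apply_moves", "body": {"increments": [[0,-0.3,0,0,0,0,1],[0,-0.3,0,0,0,0,1],[0,-0.3,0,0,0,0,1],[0,-0.3,0,0,0,0,1],[0,-0.3,0,0,0,0,1],[0,-0.3,0,0,0,0,1],[0,-0.3,0,0,0,0,1],[0,-0.3,0,0,0,0,1]]}}

```text
t: 18.7
eef_pos: [0.5584, 0.182, 0.045]
tool_rot: [0.001, 0.719, -0.695, 0.001]
contact_force: [-1.8, -0.8, -0.4]
gripper_width: 0.249
```

Request:
{"method": "apply_moves", "body": {"increments": [[0,-0.3,0,0,0,0,1],[0,-0.3,0,0,0,0,1],[0,-0.3,0,0,0,0,1],[0,-0.3,0,0,0,0,1],[0,-0.3,0,0,0,0,1],[0,-0.2,0,0,0,0,1],[0,0,0,0,0,0,1],[0,0,0,0,0,0,1]]}}

```text
t: 19.7
eef_pos: [0.5593, 0.182, 0.045]
tool_rot: [0.001, 0.719, -0.695, 0.0]
contact_force: [-3.9, -1.0, 0.1]
gripper_width: 0.248
```

I sent that last call before reading the result of the one before it, so I'll go strictly one at a time from here. It moved 0.9 mm of 1.7 and the force rose to 3.9 N, which may be the stop. I'll use smaller steps.

Request:
{"method": "apply_moves", "body": {"increments": [[0,-0.3,0,0,0,0,1],[0,-0.3,0,0,0,0,1],[0,-0.3,0,0,0,0,1],[0,-0.3,0,0,0,0,1],[0,0,0,0,0,0,1],[0,0,0,0,0,0,1],[0,0,0,0,0,0,1],[0,0,0,0,0,0,1]]}}

```text
t: 20.7
eef_pos: [0.5595, 0.182, 0.045]
tool_rot: [0.002, 0.719, -0.695, -0.0]
contact_force: [-3.9, -0.7, 1.6]
gripper_width: 0.249
```

Request:
{"method": "apply_moves", "body": {"increments": [[0,-0.3,0,0,0,0,1],[0,-0.3,0,0,0,0,1],[0,-0.3,0,0,0,0,1],[0,-0.3,0,0,0,0,1],[0,-0.3,0,0,0,0,1],[0,-0.3,0,0,0,0,1],[0,-0.3,0,0,0,0,1],[0,-0.3,0,0,0,0,1]]}}

```text
t: 21.7
eef_pos: [0.5596, 0.182, 0.0453]
tool_rot: [0.004, 0.719, -0.695, -0.001]
contact_force: [-5.7, -2.5, 3.8]
gripper_width: 0.247
```

```bash
python3 rel.py .5595 .182 .045 -88; python3 -c "
from station import bot
print(bot.get_obs()['torque'])"
```

```text
t 21.7 tcp [0.5596 0.182  0.0453] F [-5.68 -2.5   3.77] w 0.247
toolx yaw -87.98 z [-0.0072 -0.0044 -1.    ]
shift now-tool mm [-0.   0.1  0.3] shift final-tool [-0.   0.1  0.3] rot deg [ 0.42 -0.24  0.02]
[-0.39181061  0.80410912 -0.09181416]
```

Request:
{"method": "apply_moves", "body": {"increments": [[0,-0.3,0,0.2,-0.1,0,1],[0,-0.3,0,0.1,-0.1,0,1],[0,-0.4,0,0.1,0,0,1],[0,-0.4,0,0.1,0,0,1],[0,-0.5,0,0.1,0,0,1],[0,-0.5,0,0.1,0,0,1],[0,-0.5,0,0.1,0,0,1],[0,-0.5,0,0.1,0,0,1]]}}

```text
t: 22.7
eef_pos: [0.5598, 0.182, 0.0448]
tool_rot: [-0.0, 0.72, -0.694, 0.002]
contact_force: [-5.6, -1.5, 2.9]
gripper_width: 0.243
```

```bash
python3 rel.py .5595 .182 .045 -88; python3 -c "
from station import bot
print(bot.get_obs()['torque'])"
```

```text
t 22.7 tcp [0.5598 0.182  0.0448] F [-5.58 -1.53  2.88] w 0.243
toolx yaw -87.97 z [ 0.0026 -0.002  -1.    ]
shift now-tool mm [ 0.   0.3 -0.2] shift final-tool [ 0.   0.3 -0.2] rot deg [-0.14 -0.12  0.03]
[-0.37259919  1.20059267 -0.16906415]
```

Request:
{"method": "apply_moves", "body": {"increments": [[0,-0.5,-0.3,0,0,0,1],[0,-0.6,-0.2,0,0,0,1],[0,-0.7,0,0,0,0,1],[0,-0.7,0,0,0,0,1],[0,-0.8,0,0,0,0,1],[0,-0.8,0,0,0,0,1],[0,-0.8,0,0,0,0,1],[0,-0.8,0,0,0,0,1]]}}

```text
t: 23.7
eef_pos: [0.5599, 0.182, 0.0452]
tool_rot: [0.004, 0.72, -0.694, -0.001]
contact_force: [-8.2, -2.0, 5.5]
gripper_width: 0.247
```

```bash
python3 rel.py .5595 .182 .045 -88; python3 -c "
from station import bot
print(bot.get_obs()['torque'])"; python3 wr.py w9
python3 - <<'E'
from station import imaging
import cv2
cv2.imwrite('pics/side3.png',imaging.read_camera('side')[:,:,::-1])
E
python3 crop.py pics/side3.png 220 130 170 120 4 pics/e6.png
```

```text
t 23.7 tcp [0.5599 0.182  0.0452] F [-8.16 -2.04  5.47] w 0.247
toolx yaw -87.93 z [-0.0074 -0.0053 -1.    ]
shift now-tool mm [-0.   0.4  0.2] shift final-tool [-0.   0.4  0.2] rot deg [ 0.44 -0.29  0.07]
[-0.45258434  1.17242507 -0.20915287]
```

View pics/e6.png

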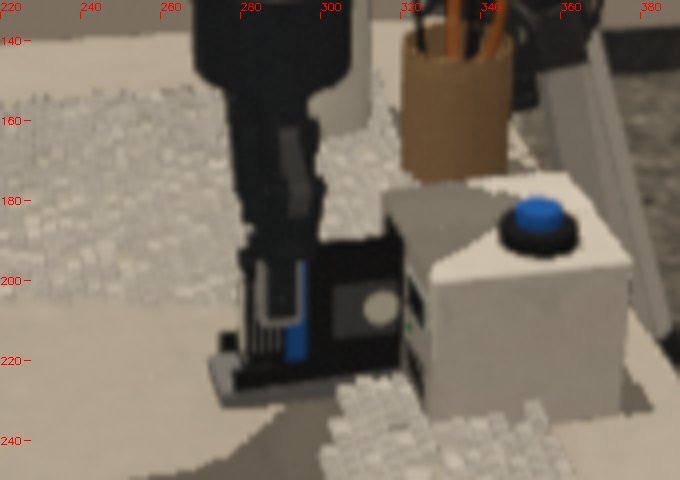

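View pics/w9.png

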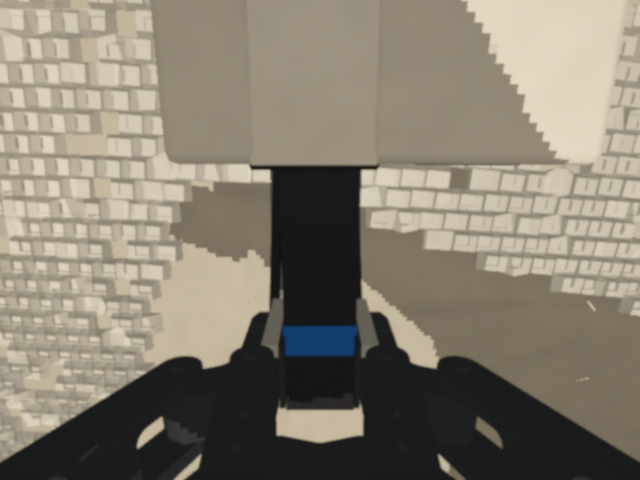

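Both views show the cartridge squarely in the slot, with the flap region at about 34 mm depth. The force climbs steeply, 8.2 N for tenths of a mm. I'll take a little of the tilt and down-force off and push to about 10 N.

Request:
{"method": "apply_moves", "body": {"increments": [[0,-0.6,-0.2,0.2,-0.1,0,1],[0,-0.7,-0.2,0.2,-0.1,0,1],[0,-0.8,0,0.2,0,0,1],[0,-0.8,0,0.2,0,0,1],[0,-0.9,0,0.2,0,0,1],[0,-0.9,0,0.2,0,0,1],[0,-0.9,0,0.2,0,0,1],[0,-0.9,0,0.2,0,0,1]]}}

```text
t: 24.8
eef_pos: [0.5601, 0.182, 0.0447]
tool_rot: [-0.002, 0.72, -0.694, 0.005]
contact_force: [-7.2, -2.0, 4.7]
gripper_width: 0.252
```

```bash
python3 rel.py .5595 .182 .045 -88; python3 -c "
from station import bot
print(bot.get_obs()['torque'])"
```

```text
t 24.8 tcp [0.5601 0.182  0.0447] F [-7.21 -2.04  4.68] w 0.252
toolx yaw -87.89 z [ 0.0089 -0.0043 -1.    ]
shift now-tool mm [-0.1  0.6 -0.3] shift final-tool [-0.1  0.6 -0.3] rot deg [-0.5  -0.26  0.11]
[-0.31275269  1.81752539 -0.17280194]
```

Request:
{"method": "apply_moves", "body": {"increments": [[0,-0.9,-0.2,0,0,0,1],[0,-1.0,-0.2,0,0,0,1],[0,-1.1,0,0,0,0,1],[0,-1.1,0,0,0,0,1],[0,-1.1,0,0,0,0,1],[0,-1.1,0,0,0,0,1],[0,-1.1,0,0,0,0,1],[0,-1.1,0,0,0,0,1]]}}

```text
t: 25.8
eef_pos: [0.56, 0.1821, 0.0451]
tool_rot: [0.006, 0.72, -0.694, 0.001]
contact_force: [-9.4, -2.3, 5.8]
gripper_width: 0.25
```

```bash
python3 rel.py .5595 .182 .045 -88; python3 -c "
from station import bot
print(bot.get_obs()['torque'])"
```

```text
t 25.8 tcp [0.56   0.1821 0.0451] F [-9.39 -2.29  5.83] w 0.25
toolx yaw -87.89 z [-0.0068 -0.0089 -0.9999]
shift now-tool mm [0.  0.5 0.1] shift final-tool [0.  0.5 0.1] rot deg [ 0.41 -0.5   0.11]
[-0.33713109  1.37257337 -0.26737326]
```

9.4 N against the stop with no further travel, so it is firmly seated. I'll let the push settle and open.

Request:
{"method": "apply_moves", "body": {"increments": [[0,0,0,0,0,0,1],[0,0,0,0,0,0,0.3],[0,0,0,0,0,0,0],[0,0,0,0,0,0,-0.3],[0,0,0,0,0,0,-0.3],[0,0,0,0,0,0,-0.3],[0,0,-5,0,0,0,-0.3],[0,0,-10,0,0,0,-0.3]]}}

```text
t: 26.8
eef_pos: [0.5639, 0.1841, 0.0619]
tool_rot: [0.002, 0.72, -0.694, 0.002]
contact_force: [0.1, -0.4, -0.1]
gripper_width: 0.654
```

```bash
python3 rel.py .5595 .182 .14 -88; python3 wr.py w10
```

```text
t 26.8 tcp [0.5639 0.1841 0.0619] F [ 0.12 -0.38 -0.09] w 0.654
toolx yaw -87.86 z [ 3.0e-04 -4.8e-03 -1.0e+00]
shift now-tool mm [  2.3   4.5 -78.1] shift final-tool [  1.9   4.5 -78.1] rot deg [-0.01 -0.28  0.14]
```

View pics/w10.png

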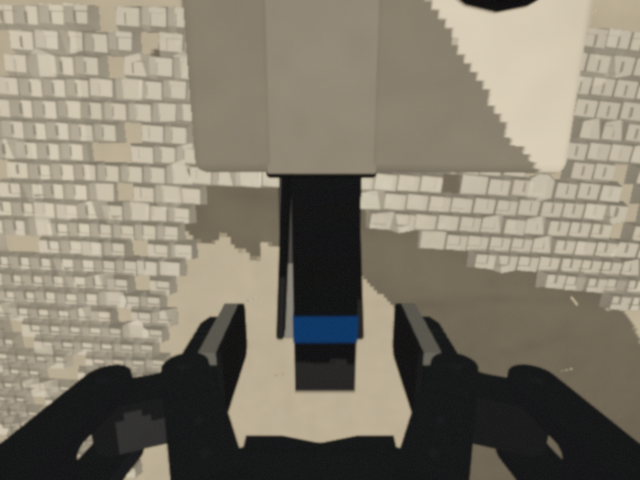

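```bash
python3 - <<'E'
from geo import *
W=dict(np.load('pics/w10.npz'));print(ray(W,(325,390),.076),ray(W,(325,175),.09), ray(W,(295,390),.076),ray(W,(355,390),.076),ray(W,(294,180),.076),ray(W,(361,180),.076))
W=dict(np.load('pics/w9.npz'));print(ray(W,(322,408),.077),ray(W,(322,166),.09))
E
```

```text
[0.54248622 0.17955589 0.076     ] [0.62287499 0.18321515 0.09      ] [0.54208675 0.19066622 0.076     ] [0.54286652 0.16843463 0.076     ] [0.61937946 0.19261515 0.076     ] [0.6201848  0.17147037 0.076     ]
[0.54452085 0.1789956  0.077     ] [0.6232049  0.18222148 0.09      ]
```

Released. The rear stands at x ≈ 0.5425 with the mouth at 0.623, so the nose is about 34–35 mm in, and it stayed put apart from the stop springing back. Next is the button.

Request:
{"method": "apply_moves", "body": {"increments": [[0,0,-10,0,0,0,-0.3],[0,0,-20,0,0,0,-0.3],[0,0,-30,0,0,0,-0.3],[0,0,-35,0,0,0,0.3],[10,-10,-30,0,-0.2,0,1],[15,-15,-20,0,0,0,1],[12,-18,-5,0,0,0,1],[4,-10,0,0,0,0,1]]}}

```text
t: 27.85
eef_pos: [0.6205, 0.147, 0.2299]
tool_rot: [-0.005, 0.721, -0.693, 0.003]
contact_force: [0.6, -0.0, -0.9]
gripper_width: 0.002
```

```bash
python3 rel.py .682 .143 .13 -88; python3 wr.py w11
```

```text
t 27.85 tcp [0.6205 0.147  0.2299] F [ 0.57 -0.04 -0.9 ] w 0.002
toolx yaw -87.68 z [ 0.0106  0.0024 -0.9999]
shift now-tool mm [  6.6 -60.3 100.6] shift final-tool [  6.1 -61.4  99.9] rot deg [-0.61  0.11  0.32]
```

View pics/w11.png

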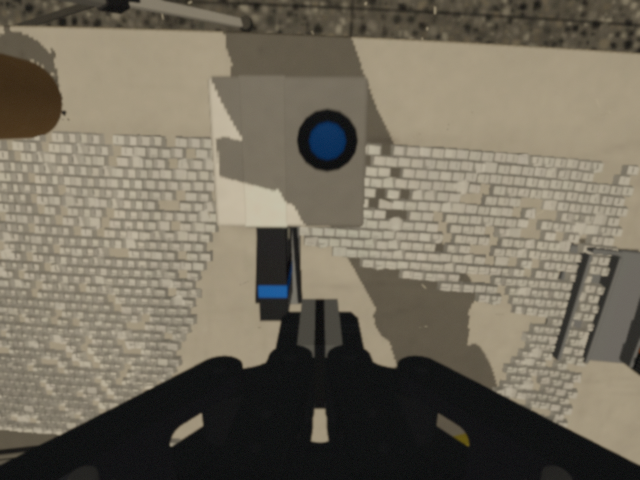

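The button shows at (327,141) and the cartridge is in place at (273,270).

```bash
python3 - <<'E'
from geo import *
import cv2
W=dict(np.load('pics/w11.npz'));i=cv2.imread('pics/w11.png')
h=cv2.cvtColor(i,cv2.COLOR_BGR2HSV);m=cv2.inRange(h,(95,120,40),(130,255,255));m[200:]=0
ys,xs=np.nonzero(m);u=((xs.min()+xs.max())/2,(ys.min()+ys.max())/2);print(u,np.ptp(xs),np.ptp(ys))
for z in(.105,.11,.115):print(ray(W,u,z), ray(W,(xs.min(),u[1]),z)[1]-ray(W,(xs.max(),u[1]),z)[1])
E
```

```text
(np.float64(327.0), np.float64(140.0)) 38 40
[0.68586511 0.1434517  0.105     ] 0.024341049696684686
[0.68595552 0.1435338  0.11      ] 0.023888068118487843
[0.68604594 0.1436159  0.115     ] 0.023435086540290972
```

```bash
python3 rel.py .685 .144 .125 -88
```

```text
t 27.9 tcp [0.6214 0.1468 0.2297] F [ 1.08 -0.01  0.8 ] w -0.002
toolx yaw -87.71 z [ 0.0111  0.0025 -0.9999]
shift now-tool mm [  5.5 -62.3 105.3] shift final-tool [  5.  -63.5 104.7] rot deg [-0.64  0.12  0.29]
```

Request:
{"method": "apply_moves", "body": {"increments": [[2,-10,5,-0.3,0,0.1,1],[2,-18,15,-0.3,0,0.1,1],[1,-18,22,0,0,0,1],[0,-12,22,0,0,0,1],[0,-4,18,0,0,0,1],[0,-1,10,0,0,0,1],[0,0,4,0,0,0,1],[0,0,0,0,0,0,1]]}}

```text
t: 28.9
eef_pos: [0.6833, 0.1483, 0.1275]
tool_rot: [0.001, 0.722, -0.692, -0.003]
contact_force: [-0.3, -1.0, 1.1]
gripper_width: 0.0
```

```bash
python3 rel.py .685 .144 .112 -88
```

```text
t 28.9 tcp [0.6833 0.1483 0.1275] F [-0.32 -0.98  1.12] w 0.0
toolx yaw -87.6 z [-0.0066  0.0027 -1.    ]
shift now-tool mm [ 4.4 -1.6 15.4] shift final-tool [ 4.3 -1.5 15.5] rot deg [0.37 0.17 0.4 ]
```

Request:
{"method": "apply_moves", "body": {"increments": [[2,-1,0,0.3,0.1,0.3,1],[2,-0.5,2,0,0,0,1],[0,0,3,0,0,0,1],[0,0,3,0,0,0,1],[0,0,3,0,0,0,1],[0,0,2,0,0,0,1],[0,0,1,0,0,0,1],[0,0,0,0,0,0,1]]}}

```text
t: 29.9
eef_pos: [0.6858, 0.1443, 0.1147]
tool_rot: [-0.001, 0.72, -0.694, 0.0]
contact_force: [-1.2, 0.0, -0.0]
gripper_width: 0.003
```

```bash
python3 rel.py .685 .144 .11 -88
```

```text
t 29.9 tcp [0.6858 0.1443 0.1147] F [-1.25  0.02 -0.05] w 0.003
toolx yaw -87.93 z [ 0.0021  0.0016 -1.    ]
shift now-tool mm [0.3 0.8 4.7] shift final-tool [0.3 0.8 4.7] rot deg [-0.13  0.09  0.07]
```

Not touching yet. I'll keep going down in 1 mm rows.

Request:
{"method": "apply_moves", "body": {"increments": [[0,0,1,0,0,0,1],[0,0,1,0,0,0,1],[0,0,1,0,0,0,1],[0,0,1,0,0,0,1],[0,0,1,0,0,0,1],[0,0,1,0,0,0,1],[0,0,1,0,0,0,1],[0,0,1,0,0,0,1]]}}

```text
t: 30.9
eef_pos: [0.686, 0.1444, 0.1075]
tool_rot: [-0.002, 0.72, -0.694, 0.0]
contact_force: [-2.2, -0.8, 3.5]
gripper_width: 0.001
```

Request:
{"method": "apply_moves", "body": {"increments": [[0,0,1,0,0,0,1],[0,0,1,0,0,0,1],[0,0,1,0,0,0,1],[0,0,1,0,0,0,1],[0,0,1,0,0,0,1],[0,0,1,0,0,0,1],[0,0,1,0,0,0,1],[0,0,1,0,0,0,1]]}}

```text
t: 31.9
eef_pos: [0.6861, 0.1444, 0.1061]
tool_rot: [-0.001, 0.719, -0.694, 0.001]
contact_force: [-3.8, -1.8, 10.5]
gripper_width: 0.001
```

Request:
{"method": "apply_moves", "body": {"increments": [[0,0,1.5,0,0,0,1],[0,0,1.5,0,0,0,1],[0,0,1.5,0,0,0,1],[0,0,1.5,0,0,0,1],[0,0,1.5,0,0,0,1],[0,0,1.5,0,0,0,1],[0,0,1.5,0,0,0,1],[0,0,1.5,0,0,0,1]]}}

```text
t: 32.9
eef_pos: [0.6861, 0.1444, 0.1061]
tool_rot: [-0.001, 0.719, -0.695, 0.003]
contact_force: [-5.9, -1.5, 12.4]
gripper_width: 0.001
```

```bash
python3 - <<'E'
from station import imaging
import cv2
for n in('scene','side'): cv2.imwrite(f'pics/{n}4.png',imaging.read_camera(n)[:,:,::-1])
E
python3 crop.py pics/side4.png 260 120 150 120 4 pics/f1.png; python3 crop.py pics/scene4.png 140 220 180 160 4 pics/f2.png
```

```text
(no output)
```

View pics/f1.png

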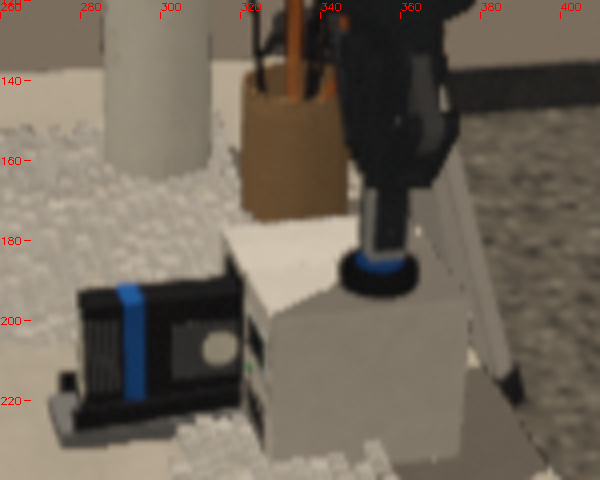

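View pics/f2.png

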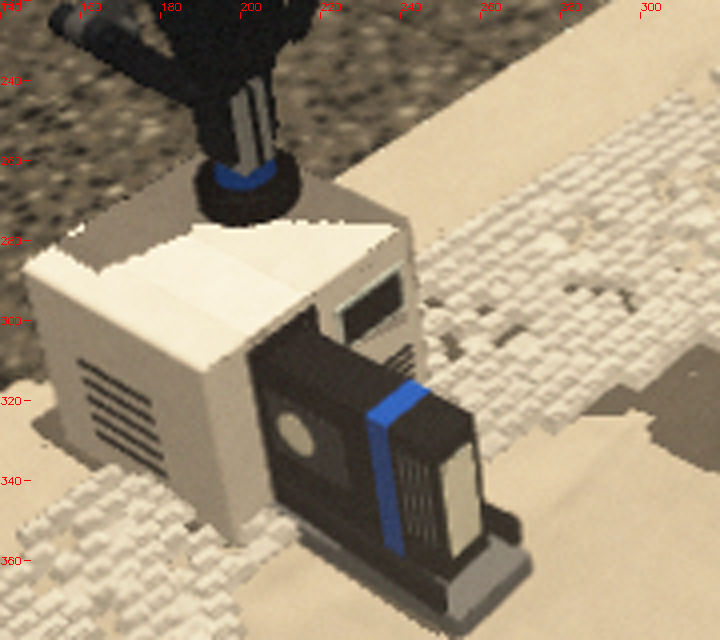

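The tip stands on the blue button. It is bottomed: force rose from 10.5 to 12.4 N with z fixed at 0.1061. The cartridge stands level in the slot. I'll retreat straight up.

Request:
{"method": "apply_moves", "body": {"increments": [[0,0,-3,0,0,0,1],[0,0,-6,0,0,0,1],[0,0,-12,0,0,0,1],[0,0,-20,0,0,0,1],[0,0,-20,0,0,0,1],[0,0,-12,0,0,0,1],[0,0,-5,0,0,0,1],[0,0,0,0,0,0,1]]}}

```text
t: 34.0
eef_pos: [0.6864, 0.145, 0.1901]
tool_rot: [-0.003, 0.719, -0.695, 0.004]
contact_force: [-0.3, -0.4, 0.7]
gripper_width: 0.0
```

```bash
python3 rel.py; python3 - <<'E'
from station import imaging
import cv2
cv2.imwrite('pics/scene5.png',imaging.read_camera('scene')[:,:,::-1])
E
```

```text
t 34.0 tcp [0.6864 0.145  0.1901] F [-0.28 -0.36  0.69] w 0.0
toolx yaw -88.03 z [ 0.0092 -0.0016 -1.    ]
```

View pics/scene5.png

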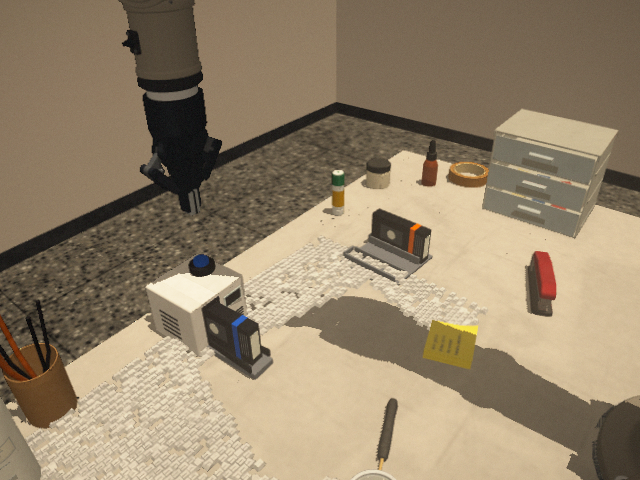

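The blue cartridge is in the reader at (237,335), orange is unmoved at (402,236), the button is back up at (202,262), and the gripper is clear.

```bash
python3 -c "
from station import bot
print(bot.hand_in())"
```

```text
the job is handed in; nothing more can be done
None
```

I put the blue cartridge into the reader nose first and pushed it up against the stop. I then let go, pressed the load button fully down, backed off, and handed the job in at about 34 s.

- **Stop:** the drag in the slot was about 2 N. The force then rose to 9.4 N while the cartridge moved only about 1 mm, with the nose about 34–35 mm inside. Some of that 9.4 N was drag and friction on the slot floor, so I estimate 6–7 N reached the stop itself.
- **After letting go:** the wrist pictures put the cartridge 1–2 mm farther out than while I was pushing. I take that as the stop springing back and did not push again.
- **Button:** it went down about 5 mm and bottomed out. The force rose from 10.5 to 12.4 N with no further movement, and the button came back up afterwards.
- **Last picture:** the cartridge stands level in the slot, the orange one and everything else look unmoved, and the gripper touches nothing.
- **Measurements that disagreed:** the wrist camera read about 1–1.5 mm off sideways, which I corrected against the fences before inserting. The yaw estimates for the reader ranged from 1.4° to 2.3°, and I used 2.0°.
- **A slip of mine:** near the stop I sent one 1.7 mm push before reading the result of the one before it. The force was 3.9 N after it; I have no reading of the peak during the push.

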